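# Load the sample pan on the hotplate

## Robot

A 6-joint arm with a two-finger parallel gripper is mounted at the origin on the work surface. World frame = base frame: x ahead of the robot, y to its left, z up, the work surface at z = 0. Lengths are in m, angles in rad, forces in N, time in s.
With the tool pointing down it reaches from about 0.3 to 0.85 m from the base axis. Payload 4.2 kg.
Tool frame: the origin (TCP) lies between the finger pads; the fingertips stand 11 mm ahead of it and the grasp point (between the pads) lies 8 mm behind it; z points along the fingers, y is the direction in which the jaws open and shut (so a half turn about z gives the same grasp; the last joint's range is limited). The gripper opens to 91 mm and grips with 3 to 60 N. Pads are 32 mm wide; open, the fingers measure 118 mm over their backs; the gripper's body (76 mm by 178 mm) begins 60 mm behind the grasp point.
Start: joints at [1.269, 0.32, 1.565, -0, 1.257, -0.02], TCP at [0.16, 0.552, 0.225] pointing down, gripper open.
Joint ranges: [-3.11, 3.11], [-0.84, 2.01], [0.21, 2.61], [-1.34, 4.49], [0.05, 2.63], [-2.56, 2.56]. Speed limits (rad/s): [2.57, 2.57, 3.14, 3.14, 3.14, 3.14].

## Interface

Orientations are given as a unit quaternion [w, x, y, z].
In Python, from station import observe, get_image, hand_in gives the robot as it stands.
- The arm moves only by the tool carry_out, never from a script. Its argument "plan" is one flat list of numbers, 4 for each row, row after row: the shift along the tool's x, y, z in cm, then the turn about the tool's z in degrees. In form: [tx, ty, tz, twist, tx, ty, tz, twist, ...]. A call has 1 to 10 rows; each row is the pose to reach, as a shift and turn from the pose commanded when the call began, along the tool's axes at that moment; what a row does not reach only later rows make up. A row lasts 1/10 s, in which the tool goes at most 50 mm and 8.59 degrees, less where a joint would pass 70% of its speed; a pose out of reach is approached as far as the arm can. A call with a gripper value outside its range is refused whole. "gripper" is the finger opening in cm, from 0 to 9.12, set as the call begins (left out, the last holds). The fingers move at their own pace and stop on an object; the grip force is fixed at half the most. Time passes only in rows, so rows that repeat a pose let the fingers close. It gives the time, the measured TCP pose, the force and the opening at its end, in the units of the state.
- observe(): the state, without advancing time (a new reading comes with each control period).
- get_image(name): name is "side" or "top"; returns a dict with "pixels" (420x560x3 uint8, red, green, blue), "range_z" (420x560 float32, m along the optical axis (not along the pixel's ray), 0 where there is no reading), "fx", "fy", "cx", "cy" (pixels), "extrinsics" (4x4, takes a point from camera to world coordinates). Camera axes: x right, y up, looking along -z (the intrinsics and any distortion apply to the point x, -y, -z); pixel columns grow to the right and rows downward; lengths in m; the calibration is good to about 2 mm. A picture is of the moment at which its call begins.
- hand_in(): hands the job in, once; it reports no verdict.
The state is a dict: "clock": time; "joints": joint angles; "qvel": joint speeds; "joint_efforts": joint torques, N m; "eef_pos": TCP position; "eef_rot": TCP orientation; "contact_force": force on the tool from outside, world axes, zero at the start; "ft_torque": the same for the moment, N m; "width": finger opening in m.
Only numpy, scipy, OpenCV 4.12 (cv2) and the standard library are available. Lean on these libraries where they do the work, as an engineer would, in place of code of your own. Each camera call takes 0.05 s, during which the arm holds its last target.

## Task

Switch the hotplate off first, then slide the open steel pan along the warming station and centre it on the round hotplate; if the lidded pot is standing there, first slide it back so that it stands fully on the metal cool strip behind (if it is already on the strip it stays there). Then stand every tall metal canister upright in the pan, and last of all switch the hotplate on again. Never lift the pan or the pot off the station, and leave the flask and the squat jar where they are.

Things in the scene. Friction and masses are not known exactly. Their poses are not given: they have to be found in the camera images.
- station: Low fixed slab, top at z = 25 mm, x (away from robot) -90 to 235 mm, y (left) -265 to 255. Origin: on the bench under the middle of a row of three flush round places at x = 0, y = -165, 0, 165 mm: the hotplate and two thin ring outlines 152 mm across, in any order. Behind it the flush grey metal cool strip: x 88 to 228, y -255 to 245 mm. Only the switch, on a wing at the back left, sticks up.
- hotplate: The flush dark round hotplate, 152 mm across, with two thin concentric circles on it; a mark without height. Origin at its centre on the slab's top. It is at one of the three places.
- pan: Open round steel pan, 156 mm outer, 150 mm inner diameter, 35 mm high, floor 5 mm thick, 0.6 kg, on one of the ring outlines at the start. Origin: centre of its underside. One upright black grip post is fixed outside the wall on its own -y side: 24 x 24 mm, centred 87 mm from the origin, from 10 to 70 mm above the underside; at the start it is on the robot's right within 25 degrees.
- pot: Closed steel pot 96 mm in diameter (100 mm at the fixed lid's edge), about 0.55 kg, lid top 62 mm above the underside; on the lid's centre a round black knob 26 mm in diameter, from 67 to 99 mm above the underside. Origin: centre of its underside. It starts either on the hotplate or on the cool strip behind it.
- canister1: Tall metal canister, a cylinder 44 mm in diameter and 74 mm high with a narrower 36 mm cap up to 85 mm, about 0.16 kg, standing on the bench to the robot's left among the flask and the squat jar. Origin: centre of its underside; own z is up. Three or four of the four canisters are present (an absent one reads None).
- canister2: Tall metal canister, a cylinder 44 mm in diameter and 74 mm high with a narrower 36 mm cap up to 85 mm, about 0.16 kg, standing on the bench to the robot's left among the flask and the squat jar. Origin: centre of its underside; own z is up. Three or four of the four canisters are present (an absent one reads None).
- canister3: Tall metal canister, a cylinder 44 mm in diameter and 74 mm high with a narrower 36 mm cap up to 85 mm, about 0.16 kg, standing on the bench to the robot's left among the flask and the squat jar. Origin: centre of its underside; own z is up. Three or four of the four canisters are present (an absent one reads None).
- canister4: Tall metal canister, a cylinder 44 mm in diameter and 74 mm high with a narrower 36 mm cap up to 85 mm, about 0.16 kg, standing on the bench to the robot's left among the flask and the squat jar. Origin: centre of its underside; own z is up. Three or four of the four canisters are present (an absent one reads None).
- flask: Conical glass flask, 68 mm wide at the foot, 90 mm high, standing among the canisters; leave it. Origin: centre of its underside.
- jar: Squat glass jar, 60 mm in diameter, 62 mm high with a screw lid, standing among the canisters; leave it. Origin: centre of its underside.
- switch (a joint): Hotplate switch: a toggle lever pivoting about a line along the station's y axis. 0 = fully leaning to the robot (station -x) = off; 1.0 rad = fully leaning away from the robot = on. Starts on (0.8 to 1.0). It turns easily, about 1 to 2 N at the ball, and stays where it is left.
- switch_tip (a point): Centre of the 26 mm white ball at the end of the lever, 55 mm from the pivot, which lies 47 mm above the bench at station x 155, y 294 mm. The ball moves 26 mm either side of the pivot in station x, 95 to 102 mm above the bench. The block under it is 70 mm (x) by 50 mm (y), its top 50 mm above the bench.
Things that resemble listed ones, but are neither listed nor needed, are in the scene too. Leave any brown, pink or red look-alike of the canister3 alone.

How it is judged:
On the way, in this order (a step that is already met when the one before it is completed fails the run):
1. the hotplate is switched off (value of joint switch below 0.2 rad), for 0.2 s.
2. the pan stands centred on the hotplate, not held, with the switch off (horizontal distance between pan and hotplate below 0.02 m and height (world z) of pan below 0.032 m and value of joint switch below 0.3 rad and linear speed of pan below 0.02 m/s and contact force between pan and the fingers below 0.2 N), for 0.3 s.
3. every canister present stands in the pan on the hotplate, with the switch still off (horizontal distance between pan and hotplate below 0.02 m and height (world z) of pan below 0.032 m and horizontal distance between each of canister1, canister2, canister3, canister4 and pan below 0.06 m and z of canister1 in the frame of pan between -0.002 and 0.013 m and angle between each of canister1, canister2, canister3, canister4's own z axis and vertical below 0.2 rad and z of canister2 in the frame of pan between -0.002 and 0.013 m and z of canister3 in the frame of pan between -0.002 and 0.013 m and z of canister4 in the frame of pan between -0.002 and 0.013 m and value of joint switch below 0.3 rad), for 0.3 s.
4. the hotplate is switched on (value of joint switch above 0.8 rad), for 0.2 s.
At the end, for the whole second after the job is handed in: Pan within 20 mm of the hotplate's centre; every canister present upright on its floor, within 60 mm of its centre; pot upright on the cool strip (centre 125 to 187 mm behind the row's line, within the strip's length); switch on (over 0.8 rad); all at rest (horizontal distance between pan and hotplate below 0.02 m and height (world z) of pan below 0.032 m and horizontal distance between each of canister1, canister2, canister3, canister4 and pan below 0.06 m and z of canister1 in the frame of pan between -0.002 and 0.013 m and angle between each of canister1, canister2, canister3, canister4's own z axis and vertical below 0.2 rad and z of canister2 in the frame of pan between -0.002 and 0.013 m and z of canister3 in the frame of pan between -0.002 and 0.013 m and z of canister4 in the frame of pan between -0.002 and 0.013 m and x of pot in the frame of station between 0.125 and 0.187 m and y of pot in the frame of station between -0.235 and 0.225 m and angle between pot's own z axis and vertical below 0.1 rad and value of joint switch above 0.8 rad and linear speed of each of pan, pot, canister1, canister2, canister3, canister4 below 0.02 m/s); the robot touches nothing.
It fails at once if the pan is lifted more than 15 mm off the station (height (world z) of pan above 0.04 m).
It fails at once if the pot is lifted more than 15 mm off the station (height (world z) of pot above 0.04 m).
It fails at once if the pot is tipped (angle between pot's own z axis and vertical above 0.5 rad).
It fails at once if the flask or the squat jar is moved more than 50 mm (distance of any of flask, jar from where it was at the start of the episode above 0.05 m).
Of canister1, canister2, canister3, canister4 only 3 to 4 are there at a start; the rules pass over those that are not, and their reading is None.
At some moment in a run one of pan, pot may be knocked a few centimetres aside while the robot is not near it.
It also fails if it takes over 210 s, if anything falls off the work surface, if the arm or the gripper's body presses on something with over 40 N, if the wrist force passes 120 N, or if a joint passes its speed limit or range.

## Working session

There is one attempt and no reset: what is moved stays moved. The work goes in short steps, Python scripts to look and compute and a tool call to move; the robot and the scene stay as the last step left them, time stands still between calls to the robot, and variables do not carry over. Pictures are saved under pics/ and viewed, and the job is handed in when it is done.

Besides the shell and the picture viewer there is one more tool, called after "Request:" in YAML: its name, and indented under it one key for each argument. carry_out: Moves the arm, as the interface text tells. Its arguments: {"type":"object","properties":{"plan":{"type":"array"},"gripper":{"type":"number"}},"required":["plan"]}

```bash
ls; mkdir -p pics; python3 - <<'E'
from station import *
import cv2,numpy as np
print(observe())
for n in("top","side"):
    d=get_image(n); cv2.imwrite(f"pics/{n}0.png",d["pixels"][:,:,::-1]); np.savez(f"{n}0.npz",**d)
    print(n,d["fx"],d["fy"],d["cx"],d["cy"],d["extrinsics"],[k for k in d])
E
```

```text
pics
{'clock': 0.0, 'joints': array([ 1.26900411e+00,  3.20289910e-01,  1.56570236e+00, -6.92015717e-06,
        1.25738743e+00, -2.00027413e-02]), 'qvel': array([ 0.00033356, -0.00187628,  0.00050718,  0.00072074, -0.00014386,
        0.00064167]), 'joint_efforts': array([ 1.15192151e-04, -4.12477756e+01, -2.31963587e+01,  7.26874452e-02,
        4.56393859e-02, -1.62612387e-04]), 'eef_pos': array([0.15974817, 0.55184611, 0.22411235]), 'eef_rot': array([-1.39898392e-04,  1.40427927e-01,  9.90090500e-01, -8.82511597e-04]), 'contact_force': array([-0.86089702,  0.37552821,  1.36160532]), 'ft_torque': array([-0.00590361, -0.05076029,  0.05493976]), 'width': 0.09101335557954361}
top 424.3024672452017 424.3024672452017 271.4268329344176 212.01981942380817 [[-0.00982026  0.99814417 -0.06009801  0.50631168]
 [-0.99972257 -0.00851349  0.02196161  0.13731111]
 [ 0.02140921  0.060297    0.99795086  1.02678971]
 [ 0.          0.          0.          1.        ]] ['pixels', 'range_z', 'fx', 'fy', 'cx', 'cy', 'extrinsics']
side 493.63752878612354 493.63752878612354 277.8080443284551 210.48113562184298 [[ 0.88305344  0.35169181 -0.31069195  0.23501322]
 [-0.46914197  0.64600165 -0.60215253 -0.50248127]
 [-0.0110646   0.6774915   0.73544738  0.87448499]
 [ 0.          0.          0.          1.        ]] ['pixels', 'range_z', 'fx', 'fy', 'cx', 'cy', 'extrinsics']
```

View pics/top0.png

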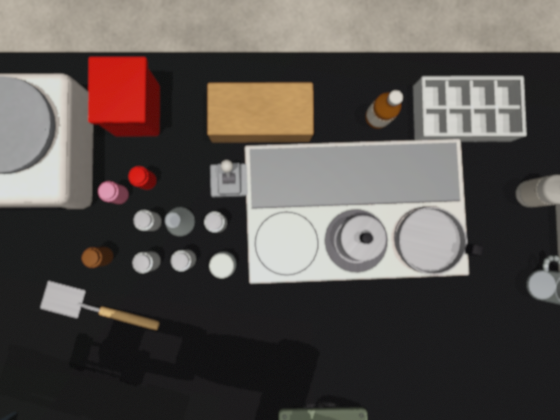

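View pics/side0.png

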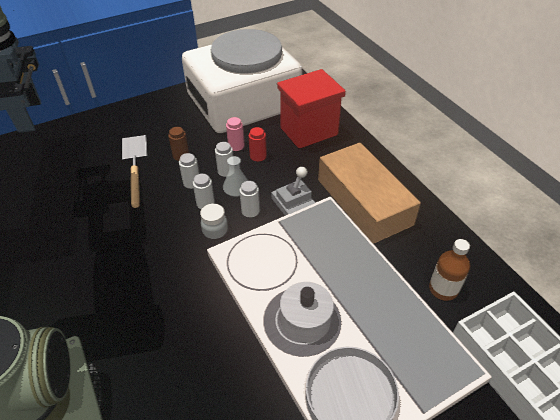

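Top picture: the grey metal canisters are at (147,220), (215,222), (146,262) and (183,260). Possible mix-ups are brown (97,257), pink (113,191), red (142,178), the flask (180,222) and the jar (222,265). The pot is on the hotplate at (362,239), the pan is on the right at (430,240) with its post at (477,250), and the switch ball is at (227,167). Next I'll take a close crop and measure.

```bash
cat > h.py <<'E'
import numpy as np,cv2
from station import *
def load(n): return dict(np.load(n+".npz"))
def snap(n,tag):
    d=get_image(n); np.savez(f"{tag}.npz",**d); cv2.imwrite(f"pics/{tag}.png",d["pixels"][:,:,::-1]); return d
def crop(d,f,u0,v0,u1,v1,s):
    im=d["pixels"][v0:v1,u0:u1,::-1]; cv2.imwrite("pics/"+f,cv2.resize(im,None,fx=s,fy=s,interpolation=cv2.INTER_CUBIC))
def ray(d,u,v):
    E=d["extrinsics"]; r=np.array([(u-d["cx"])/d["fx"],-(v-d["cy"])/d["fy"],-1.]); return E[:3,3],E[:3,:3]@r
def pz(d,u,v,z):
    o,r=ray(d,u,v); return o+r*(z-o[2])/r[2]
def cloud(d):
    v,u=np.mgrid[0:420,0:560]; Z=d["range_z"]
    P=np.stack([(u-d["cx"])/d["fx"]*Z,-(v-d["cy"])/d["fy"]*Z,-Z],-1)
    E=d["extrinsics"]; return P@E[:3,:3].T+E[:3,3]
def proj(d,p):
    E=d["extrinsics"]; q=E[:3,:3].T@(np.array(p)-E[:3,3]); return d["cx"]+d["fx"]*q[0]/-q[2], d["cy"]-d["fy"]*q[1]/-q[2]
E
python3 - <<'E'
from h import *
d=load("top0"); crop(d,"c1.png",80,150,260,290,4.4); crop(d,"c2.png",240,130,500,290,3)
c=cloud(d)
for n,u,v in [("c a",147,219),("c b",215,221),("c c",146,261),("c d",183,259),("jar",222,263),("flask",176,218),("ball",227,166),("knob",367,238),("slab",252,240),("strip",350,170),("post",477,250),("brown",97,255)]:
    print(n,c[v,u].round(4))
for n,u,v in [("slab tl",246,146),("tr",461,140),("bl",249,283),("br",469,275)]: print(n,pz(d,u,v,.025).round(4),c[v+ (3 if n[0:6]in("slab tl","tr") else -3),u].round(3))
E
```

```text
c a [0.55   0.3918 0.0839]
c b [0.5441 0.2416 0.0863]
c c [0.4577 0.3928 0.0858]
c d [0.4612 0.312  0.0856]
jar [0.4503 0.2285 0.065 ]
flask [0.5513 0.3265 0.0916]
ball [0.6624 0.2127 0.1109]
knob [ 0.5034 -0.0863  0.1228]
slab [0.501  0.1616 0.026 ]
strip [ 0.6652 -0.0729  0.0277]
post [ 0.4744 -0.3373  0.0946]
brown [0.472  0.4994 0.0862]
slab tl [0.7249 0.1744 0.025 ] [ 0.738  0.175 -0.001]
tr [ 0.7369 -0.3441  0.025 ] [ 0.735 -0.356 -0.001]
bl [0.4007 0.1694 0.025 ] [0.405 0.17  0.002]
br [ 0.4132 -0.3513  0.025 ] [ 0.418 -0.365 -0.003]
```

View pics/c1.png

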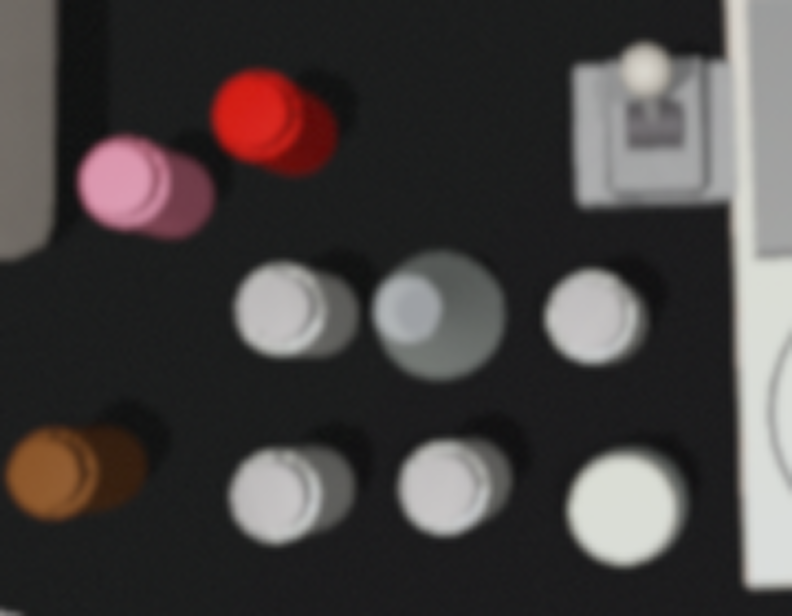

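View pics/c2.png

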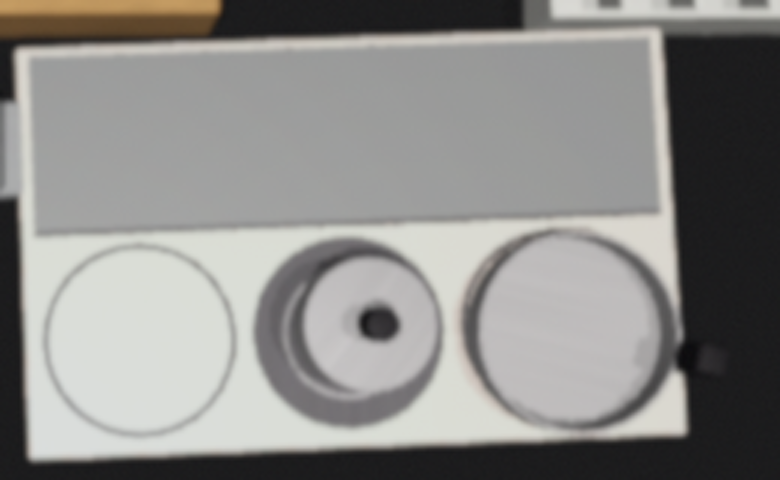

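```bash
python3 - <<'E'
from h import *
d=load("top0"); c=cloud(d); s=load("side0"); cs=cloud(s)
rng=[("a",130,160,205,236),("b",205,230,208,236),("c",130,160,246,278),("d",170,195,246,274),("jar",208,237,252,281),("ball",218,238,158,178),("knob",352,376,228,248),("post",465,485,240,260)]
for n,u0,u1,v0,v1 in rng:
    P=c[v0:v1,u0:u1].reshape(-1,3); zt={"jar":.057,"knob":.11,"ball":.09,"post":.08}.get(n,.079); P=P[P[:,2]>zt]
    (x,y),r=cv2.minEnclosingCircle(P[:,:2].astype(np.float32)); print(n,len(P),round(x,4),round(y,4),round(r,4),P.mean(0).round(4),P[:,2].max().round(4))
# circle edges by hand
for n,u,v in [("hot",240+348.5/3,130+331/3),("ring",240+139.5/3,130+340/3)]: print(n,pz(d,u,v,.025).round(4))
M=(c[...,2]>.05)&(c[...,2]<.066)&(np.mgrid[0:420,0:560][1]>385)&(np.mgrid[0:420,0:560][1]<473)&(np.mgrid[0:420,0:560][0]>195)&(np.mgrid[0:420,0:560][0]<285)
P=c[M]; print("rim",len(P),P.min(0),P.max(0)); (x,y),r=cv2.minEnclosingCircle(P[:,:2].astype(np.float32)); print(x,y,r)
# side view check of canister tops
for n,p in [("a",(.55,.392,.085)),("b",(.544,.242,.085)),("c",(.458,.393,.085)),("d",(.461,.312,.085)),("hot",(.5,-.08,.025)),("ball",(.662,.21,.1))]: print(n,np.round(proj(s,p),1))
crop(s,"s1.png",110,90,330,250,3.6)
E
```

```text
a 214 0.5305 0.2778 0.1427 [0.5461 0.3955 0.1071] 1.0268
b 207 0.5277 0.1998 0.0662 [0.5416 0.2423 0.1078] 1.0268
c 221 0.4755 0.2785 0.1446 [0.4546 0.397  0.1064] 1.0268
d 217 0.4795 0.2368 0.1031 [0.4573 0.3164 0.0978] 1.0268
jar 434 0.4672 0.1942 0.0692 [0.444  0.2303 0.0642] 1.0268
ball 113 0.6632 0.2148 0.0128 [0.6622 0.2142 0.1067] 0.1137
knob 126 0.5058 0.0188 0.1186 [ 0.5029 -0.0822  0.1371] 1.0268
post 140 0.4751 -0.3377 0.0148 [ 0.4751 -0.3352  0.0925] 0.0976
hot [ 0.4978 -0.0846  0.025 ]
ring [0.4924 0.0805 0.025 ]
rim 481 [ 0.41724254 -0.34106472  0.05004615] [ 0.57107936 -0.1750634   0.06593386]
0.49104297161102295 -0.26047471165657043 0.08586788922548294
a [224.  148.1]
b [248.1 186.5]
c [188.8 159.8]
d [202.6 179.9]
hot [301. 318.]
ball [300.2 173.1]
```

View pics/s1.png

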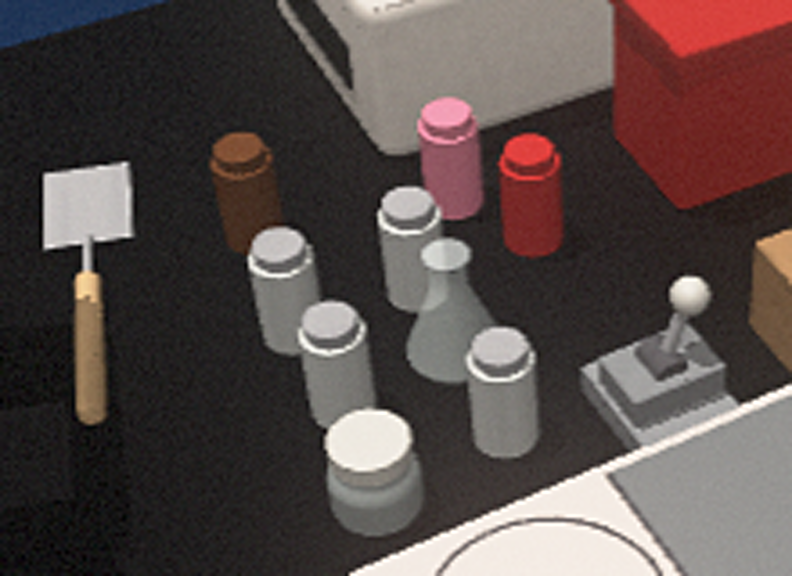

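```bash
python3 - <<'E'
from h import *
d=load("top0"); c=cloud(d); c[d["range_z"]==0]=0
rng=[("a",130,160,205,236),("b",205,230,208,236),("c",130,160,246,278),("d",170,195,246,274),("jar",208,237,252,281),("knob",352,376,228,248),("flask",164,198,204,242)]
for n,u0,u1,v0,v1 in rng:
    P=c[v0:v1,u0:u1].reshape(-1,3); zt={"jar":.057,"knob":.11,"flask":.08}.get(n,.079); P=P[P[:,2]>zt]
    (x,y),r=cv2.minEnclosingCircle(P[:,:2].astype(np.float32)); print(n,len(P),round(x,4),round(y,4),round(r,4),P.mean(0).round(4),np.percentile(P[:,2],[5,50,95]).round(4))
im=d["pixels"][200:282,385:475,::-1]; cv2.imwrite("pics/pan.png",cv2.resize(im,None,fx=6.5,fy=6.5,interpolation=cv2.INTER_CUBIC))
for z in (.04,.058):
  v,u=np.nonzero((c[...,2]>z)&(c[...,2]<.066)); k=(u>385)&(u<475)&(v>195)&(v<285); P=c[v[k],u[k]]; P=P[np.abs(P[:,1]+.255)<.09]
  A=np.c_[2*P[:,:2],np.ones(len(P))]; s=np.linalg.lstsq(A,(P[:,:2]**2).sum(1),rcond=None)[0]; print("pan fit",s[:2],np.sqrt(s[2]+s[0]**2+s[1]**2),len(P))
E
```

```text
a 209 0.5475 0.4023 0.018 [0.5471 0.4016 0.0851] [0.082 0.085 0.088]
b 202 0.5425 0.2455 0.0182 [0.5425 0.2449 0.085 ] [0.0819 0.0851 0.0877]
c 216 0.4521 0.4035 0.019 [0.4534 0.4031 0.0851] [0.082  0.0851 0.0881]
d 214 0.4565 0.3197 0.0179 [0.4566 0.3189 0.0847] [0.0815 0.0847 0.0878]
jar 433 0.4441 0.2306 0.0264 [0.4439 0.2305 0.062 ] [0.0589 0.0621 0.0647]
knob 124 0.503 -0.0872 0.0129 [ 0.5028 -0.0858  0.1228] [0.1155 0.1237 0.1261]
flask 167 0.5466 0.3348 0.0161 [0.5464 0.3348 0.0902] [0.0882 0.0902 0.0932]
pan fit [ 0.49500023 -0.25294783] 0.07615852999599441 709
pan fit [ 0.49497082 -0.25339021] 0.07610391460976385 263
```

View pics/pan.png

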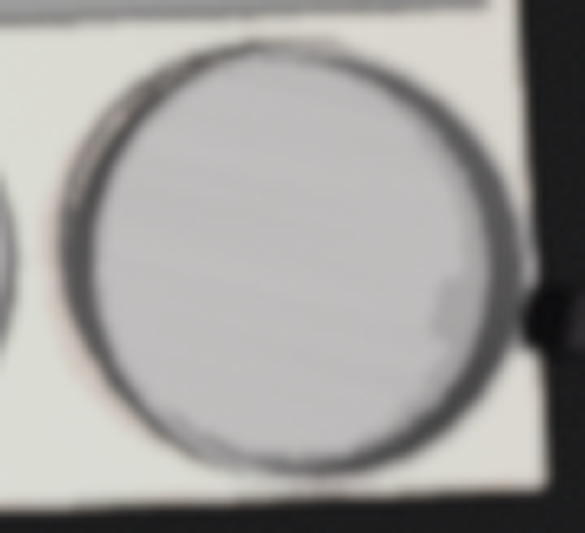

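```bash
cat >> h.py <<'E'
from scipy.spatial.transform import Rotation as R
def go(x,y,z,jaw=None):
    """jaw: desired world direction (deg) of tool y, mod 180. prints total shift cm and twist"""
    o=observe(); q=o["eef_rot"]; M=R.from_quat([q[1],q[2],q[3],q[0]]).as_matrix()
    t=M.T@(np.array([x,y,z])-o["eef_pos"])*100
    cur=np.degrees(np.arctan2(M[1,1],M[0,1])); tw=0
    if jaw is not None:
        tw=-((jaw-cur+90)%180-90)   # tool z is down
    print("at",o["eef_pos"].round(4),"jaw",round(cur,1),"j6",round(np.degrees(o["joints"][5]),1),"w",round(o["width"],4),"F",o["contact_force"].round(1),"t",round(o["clock"],2))
    print("shift cm",t.round(2),"twist",round(tw,1),"alt",round(tw-180*np.sign(tw),1))
E
python3 - <<'E'
from h import *
d=load("top0"); c=cloud(d)
for n,u,v in [("wood",260,100),("red",118,75),("bottle",396,97)]: print(n,c[v,u].round(3))
go(.65,.2145,.16,0)
E
```

```text
wood [0.818 0.14  0.081]
red [0.849 0.437 0.15 ]
bottle [ 0.802 -0.149  0.148]
at [0.1598 0.5519 0.2242] jaw 73.9 j6 -1.1 w 0.0913 F [ 0.1 -0.9 -0.2] t 0.1
shift cm [-56.47 -18.77   6.45] twist 73.9 alt -106.1
```

Request:
carry_out:
  plan: [-4,-1.3,0,5,-8,-2.6,0,12,-12,-4,0,19,-16,-5.3,0,26,-20,-6.6,0,33,-24,-8,0,40,-28,-9.3,0,46,-32,-10.6,0,52,-36,-12,0,58,-40,-13.3,0,64]
  gripper: 6.5

```text
clock: 1.1
eef_pos: [0.5082, 0.312, 0.2246]
eef_rot: [-0.0, 0.645, 0.764, -0.0]
contact_force: [0.7, 0.4, -0.3]
width: 0.0651
```

```bash
python3 -c "
from h import *
go(.655,.2145,.16,1.5)"
```

```text
at [0.5082 0.312  0.2246] jaw 9.6 j6 20.8 w 0.0651 F [ 0.7  0.4 -0.3] t 1.1
shift cm [-12.06  12.86   6.45] twist 8.1 alt -171.9
```

Request:
carry_out:
  plan: [-3,3.2,0,3,-6,6.5,1,6,-9,9.7,3,8,-12.1,12.9,5,8,-12.1,12.9,7,8,-12.1,12.9,9,8,-12.1,12.9,11,8,-12.1,12.9,13.2,8,-12.1,12.9,13.2,8]

```text
clock: 2.0
eef_pos: [0.6525, 0.2154, 0.0889]
eef_rot: [-0.002, 0.696, 0.718, -0.004]
contact_force: [-1.2, 0.1, -0.1]
width: 0.0649
```

```bash
python3 -c "
from h import *
go(.599,.2145,.091,1.5)
d=snap('side','sw1'); crop(d,'sw1c.png',220,90,400,230,4)"
```

```text
at [0.6525 0.2154 0.0889] jaw 1.8 j6 15.5 w 0.0649 F [-1.2  0.1 -0.1] t 2.0
shift cm [ 0.09 -5.35 -0.17] twist 0.3 alt -179.7
```

View pics/sw1c.png

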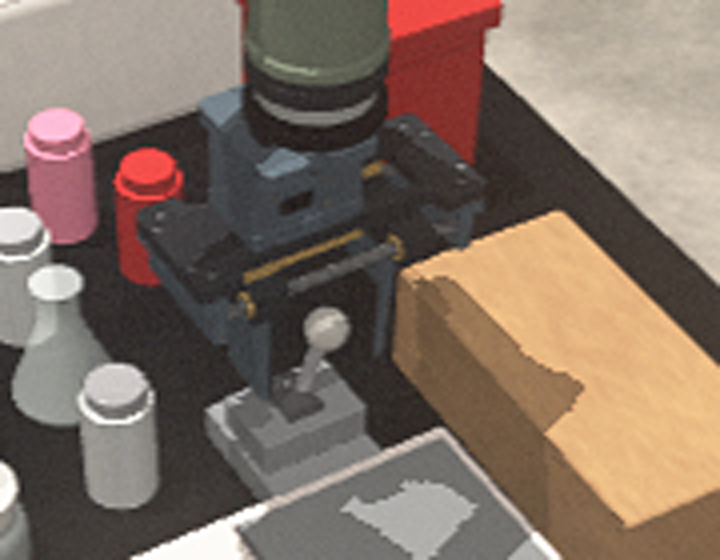

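Request:
carry_out:
  plan: [0,-1,0,0,0,-2,0,0,0,-3,0,0,0,-4,0,0,0,-5,0,0,0,-5.3,0,0,0,-5.3,0,0,0,-5.3,0,0]

```text
clock: 2.85
eef_pos: [0.6016, 0.2144, 0.0927]
eef_rot: [-0.0, 0.696, 0.718, -0.0]
contact_force: [0.3, -0.2, -0.3]
width: 0.0651
```

```bash
python3 -c "
from h import *
go(.506,-.087,.2,1.5)
d=snap('side','sw2'); crop(d,'sw2c.png',220,90,400,230,4)"
```

```text
at [0.6016 0.2144 0.0927] jaw 1.9 j6 16.7 w 0.0651 F [ 0.3 -0.2 -0.3] t 2.85
shift cm [-29.82 -10.54 -10.71] twist 0.4 alt -179.6
```

View pics/sw2c.png

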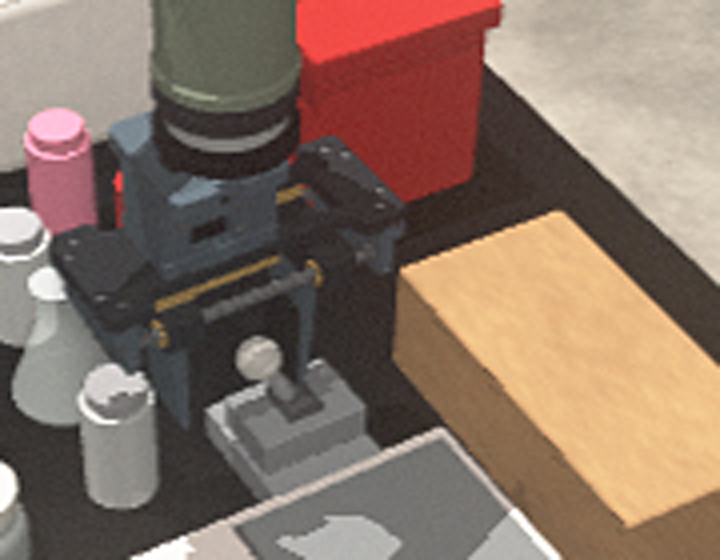

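Request:
carry_out:
  plan: [0,0.6,0,0,0,0.6,-2,0,0,0.6,-5,0,0,0.6,-9,0,-3,-0.5,-11,0,-7,-2,-11,0,-11,-3.5,-11,0,-15,-5,-11,0,-19,-6.5,-11,0,-23,-8,-11,0]

```text
clock: 3.9
eef_pos: [0.5293, -0.0197, 0.203]
eef_rot: [0.0, 0.696, 0.718, 0.0]
contact_force: [1.1, -0.3, 0.5]
width: 0.0651
```

```bash
python3 - <<'E'
from h import *
go(.503,-.087,.103,1.5)
d=snap('top','t1'); crop(d,'t1c.png',200,130,500,300,2.6)
c=cloud(d); c[d["range_z"]==0]=0
for n,u0,u1,v0,v1,zt in [("ball",215,240,158,190,.085),("a",130,160,205,236,.079),("b",205,230,208,236,.079)]:
    P=c[v0:v1,u0:u1].reshape(-1,3); P=P[(P[:,2]>zt)&(P[:,2]<.13)]
    if len(P): print(n,len(P),cv2.minEnclosingCircle(P[:,:2].astype(np.float32)))
E
```

```text
at [ 0.5293 -0.0197  0.203 ] jaw 1.9 j6 -5.2 w 0.0651 F [ 1.1 -0.3  0.5] t 3.9
shift cm [-6.64 -2.85 10.  ] twist 0.4 alt -179.6
ball 83 ((0.6188367009162903, 0.2134046107530594), 0.012516242451965809)
a 210 ((0.5473614931106567, 0.4022740423679352), 0.01819542795419693)
b 201 ((0.5424253344535828, 0.24524059891700745), 0.01780845783650875)
```

View pics/t1c.png

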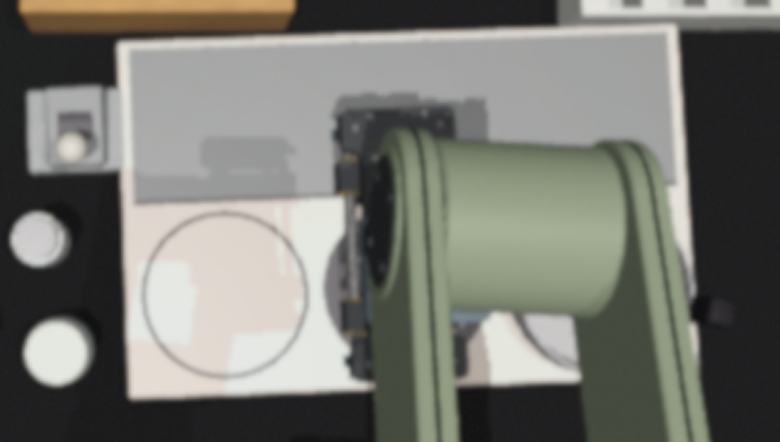

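The ball is at x .619, which is 26 mm to the robot's side of the pivot, so the switch is fully off. I'll check the pot from the side before grasping.

```bash
python3 - <<'E'
from h import *
d=snap('side','s2'); s=load('side0')
print(np.round(proj(d,(.503,-.087,.124)),1))
E
```

```text
[305.7 291.8]
```

View pics/s2.png

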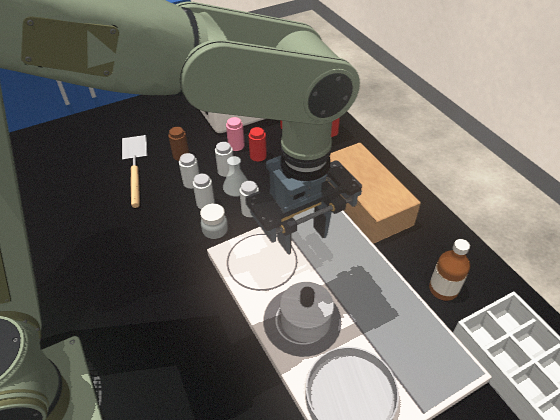

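Request:
carry_out:
  plan: [-2.2,-1,0,0,-4.5,-2,0,0,-6.6,-2.8,0,0,-6.6,-2.8,2.5,0,-6.6,-2.8,5,0,-6.6,-2.8,7,0,-6.6,-2.8,8.5,0,-6.6,-2.8,9.5,0,-6.6,-2.8,9.9,0,-6.6,-2.8,9.9,0]

```text
clock: 5.0
eef_pos: [0.5039, -0.0846, 0.1037]
eef_rot: [-0.0, 0.695, 0.719, -0.0]
contact_force: [-0.6, 0.7, -0.2]
width: 0.0647
```

Request:
carry_out:
  plan: [0,0,0,0,0,0,0,0,0,0,0,0,0,0,0,0,0,0,0,0,0,0,0,0]
  gripper: 1.5

```text
clock: 5.6
eef_pos: [0.5037, -0.0848, 0.1041]
eef_rot: [0.0, 0.696, 0.718, 0.0]
contact_force: [-0.9, 0.4, 1.1]
width: 0.0255
```

```bash
python3 - <<'E'
from h import *
go(.655,-.083,.103,1.5)
E
```

```text
at [ 0.5037 -0.0848  0.1041] jaw 1.9 j6 -12.7 w 0.0255 F [-0.9  0.4  1.1] t 5.6
shift cm [-0.3  15.12  0.12] twist 0.4 alt -179.6
```

Request:
carry_out:
  plan: [0,0.5,0,0,-0.1,1.5,0,0,-0.1,3,0,0,-0.1,4.5,0,0,-0.1,6,0,0,-0.2,7.5,0,0,-0.2,9,0,0,-0.2,10.5,0,0,-0.3,11.5,0,0,-0.3,12.3,0,0]

```text
clock: 6.6
eef_pos: [0.6254, -0.0839, 0.1043]
eef_rot: [-0.002, 0.696, 0.718, -0.001]
contact_force: [-6.3, -0.4, 7.2]
width: 0.0253
```

Request:
carry_out:
  plan: [0,0.7,0,0,0,1.5,0,0,0,2.2,0,0,0,2.7,0,0,0,2.9,0,0,0,2.9,0,0]

```text
clock: 7.2
eef_pos: [0.6545, -0.083, 0.1042]
eef_rot: [-0.001, 0.696, 0.718, -0.001]
contact_force: [-4.7, -0.4, 4.2]
width: 0.025
```

Request:
carry_out:
  plan: [0,0,0,0,0,0,0,0,0,0,-0.5,0,0,0,-2,0,0,0,-5,0,0,0,-9,0]
  gripper: 6

```text
clock: 7.8
eef_pos: [0.6548, -0.0827, 0.1932]
eef_rot: [-0.002, 0.696, 0.718, -0.001]
contact_force: [1.7, -0.6, -0.4]
width: 0.06
```

```bash
python3 - <<'E'
from h import *
go(.4751,-.3377,.2,77)
d=snap('side','s3')
E
```

```text
at [ 0.6548 -0.0827  0.1932] jaw 1.9 j6 -10.1 w 0.06 F [ 1.7 -0.6 -0.4] t 7.8
shift cm [-24.9  -18.79  -0.63] twist -75.1 alt 104.9
```

View pics/s3.png

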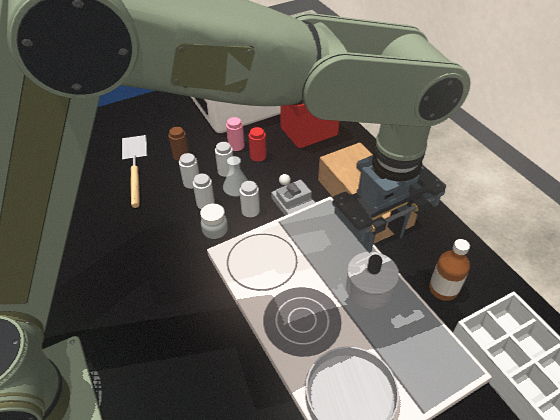

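```bash
python3 - <<'E'
from h import *
d=load('s3'); crop(d,'s3c.png',250,270,410,420,4)
for y in (-.0846,):
  for dx,dy in [(0,0),(.076,0),(-.076,0),(0,.076),(0,-.076)]: 
    u,v=proj(d,(.4978+dx,y+dy,.025)); print(round((u-250)*4),round((v-270)*4))
go(.4751,-.3377,.2,-13)
E
```

```text
205 201
338 137
65 269
130 85
287 330
at [ 0.6588 -0.0833  0.2024] jaw 1.9 j6 -10.1 w 0.0602 F [ 1.7 -0.2  4.3] t 7.85
shift cm [-24.83 -19.19   0.06] twist 14.9 alt -165.1
```

View pics/s3c.png

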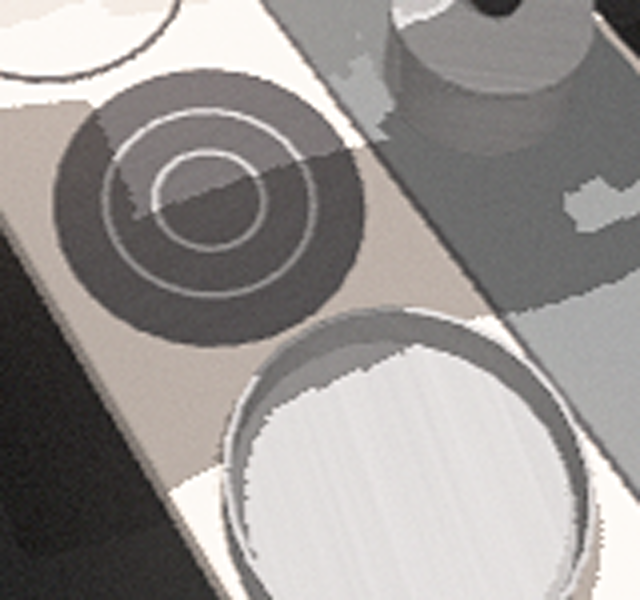

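Request:
carry_out:
  plan: [-2.5,-2,0,0,-6,-4.6,0,3,-9.5,-7.3,0,6,-13,-10,0,9,-16.5,-12.7,0,12,-20,-15.4,0,15,-23,-17.8,0,15,-24.8,-19.2,0,15,-24.8,-19.2,2,15,-24.8,-19.2,4,15]

```text
clock: 8.85
eef_pos: [0.4718, -0.3384, 0.1544]
eef_rot: [0.002, 0.784, 0.621, 0.001]
contact_force: [0.3, 0.2, -1.1]
width: 0.0596
```

```bash
python3 - <<'E'
from h import *
go(.4751,-.3377,.076,-13)
d=snap('top','t2')
d=snap('side','s4')
E
```

```text
at [ 0.4718 -0.3384  0.1544] jaw -13.3 j6 -23.5 w 0.0596 F [ 0.3  0.2 -1.1] t 8.85
shift cm [0.15 0.28 7.84] twist -0.3 alt 179.7
```

View pics/t2.png

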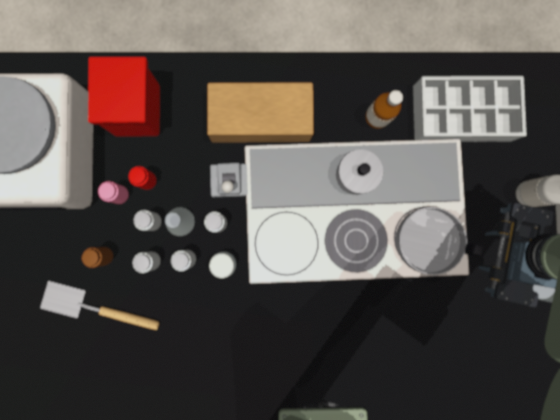

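View pics/s4.png

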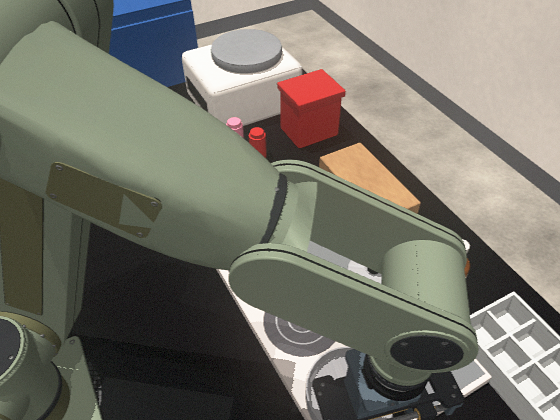

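```bash
cat >> h.py <<'E'
def panfit(d,x0,y0):
    c=cloud(d); c[d["range_z"]==0]=0
    P=c[(c[...,2]>.056)&(c[...,2]<.066)]; r=np.hypot(P[:,0]-x0,P[:,1]-y0); P=P[(r<.09)&(r>.06)]
    A=np.c_[2*P[:,:2],np.ones(len(P))]; s=np.linalg.lstsq(A,(P[:,:2]**2).sum(1),rcond=None)[0]
    return s[:2],np.sqrt(s[2]+s[0]**2+s[1]**2),len(P)
E
python3 - <<'E'
from h import *
d=load('t2'); print(panfit(d,.495,-.253))
g=cv2.cvtColor(d["pixels"],cv2.COLOR_RGB2GRAY)
m=((g<125)).astype(np.uint8)[200:285,318:395]; 
n,l,s,ce=cv2.connectedComponentsWithStats(m); i=1+np.argmax(s[1:,4]); print(s[i],ce[i]+[318,200])
crop(d,'t2c.png',310,190,400,290,6)
for p in [(.4978,-.0846)]: print(proj(d,(*p,.025)))
E
```

```text
(array([ 0.4950721, -0.2532234]), np.float64(0.07603534596207547), 336)
[   8   10   61   62 1254] [356.40909091 240.97129187]
(np.float64(356.14611352354393), np.float64(240.33692087298033))
```

View pics/t2c.png

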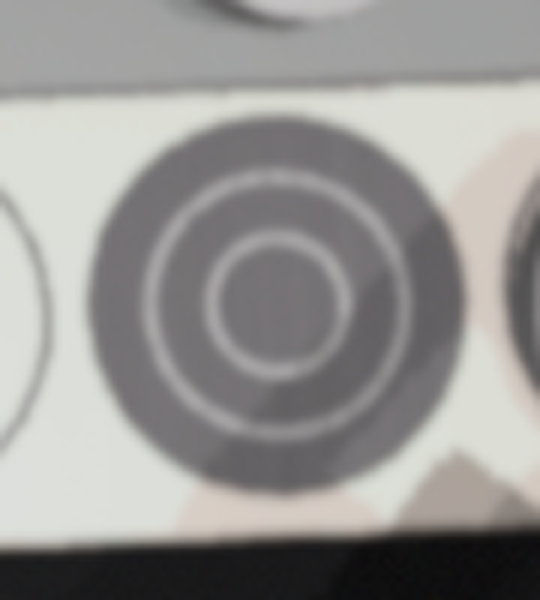

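Request:
carry_out:
  plan: [0.1,0.3,2,0,0.1,0.3,4,0,0.1,0.3,6,0,0.1,0.3,7,0,0.1,0.3,7.8,0,0.1,0.3,7.8,0]

```text
clock: 9.55
eef_pos: [0.475, -0.3366, 0.0757]
eef_rot: [-0.0, 0.783, 0.622, -0.0]
contact_force: [-0.0, 0.9, 1.0]
width: 0.0599
```

Request:
carry_out:
  plan: [0,0,0,0,0,0,0,0,0,0,0,0,0,0,0,0,0,0,0,0,0,0,0,0]
  gripper: 1.5

```text
clock: 10.15
eef_pos: [0.4754, -0.3369, 0.0763]
eef_rot: [0.001, 0.783, 0.622, 0.0]
contact_force: [0.9, -0.2, 1.2]
width: 0.024
```

```bash
python3 - <<'E'
from h import *
o=observe()["eef_pos"]; go(o[0]+.0025,o[1]+.1682,o[2])
E
```

```text
at [ 0.4754 -0.3369  0.0763] jaw -13.1 j6 -23.3 w 0.024 F [ 0.9 -0.2  1.2] t 10.15
shift cm [ 1.644e+01 -3.580e+00 -1.000e-02] twist 0 alt 0
```

Request:
carry_out:
  plan: [0.5,-0.1,0,0,1.5,-0.3,0,0,3,-0.7,0,0,4.5,-1,0,0,6,-1.3,0,0,7.5,-1.6,0,0,9,-2,0,0,10.5,-2.3,0,0,12,-2.6,0,0,13,-2.8,0,0]

```text
clock: 11.15
eef_pos: [0.4773, -0.2024, 0.0762]
eef_rot: [0.0, 0.783, 0.622, 0.0]
contact_force: [0.0, -4.8, 5.4]
width: 0.0236
```

```bash
python3 - <<'E'
from h import *
go(.4779,-.1687,.0763,-13)
E
```

```text
at [ 0.4773 -0.2024  0.0762] jaw -13.1 j6 -11.1 w 0.0236 F [ 0.  -4.8  5.4] t 11.15
shift cm [ 3.29 -0.71 -0.01] twist -0.1 alt 179.9
```

Request:
carry_out:
  plan: [1,-0.2,0,0,2,-0.4,0,0,2.8,-0.6,0,0,3.3,-0.7,0,0,3.3,-0.7,0,0,3.3,-0.7,0,0]

```text
clock: 11.75
eef_pos: [0.478, -0.1685, 0.0762]
eef_rot: [-0.0, 0.783, 0.622, 0.001]
contact_force: [0.1, -1.2, 6.3]
width: 0.0238
```

Request:
carry_out:
  plan: [0,0,0,0,0,0,0,0,0,0,0,0,0,0,-1,0,0,0,-3,0,0,0,-6,0,0,0,-10,0]
  gripper: 5

```text
clock: 12.45
eef_pos: [0.4767, -0.1694, 0.1761]
eef_rot: [-0.002, 0.783, 0.621, -0.001]
contact_force: [0.7, -0.9, -0.1]
width: 0.0504
```

```bash
python3 - <<'E'
from h import *
go(.5425,.2452,.2,1)
d=snap('top','t3'); print(panfit(d,.4975,-.085))
E
```

```text
at [ 0.4767 -0.1694  0.1761] jaw -13.2 j6 -7.7 w 0.0504 F [ 0.7 -0.9 -0.1] t 12.45
shift cm [41.88 -3.04 -2.34] twist -14.2 alt 165.8
(array([ 0.49704889, -0.08498144]), np.float64(0.07601840301855912), 315)
```

View pics/t3.png

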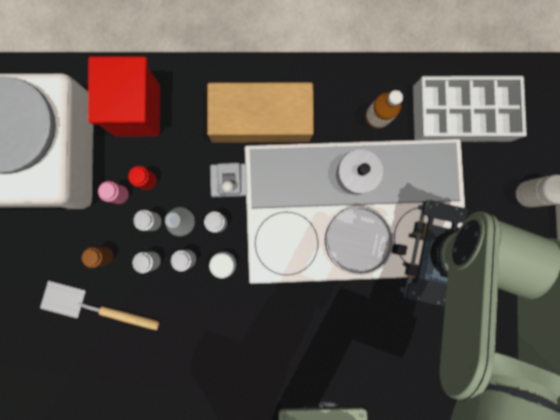

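Request:
carry_out:
  plan: [3,-0.2,-2.4,0,7.5,-0.5,-2.4,-2,12,-0.8,-2.4,-4,16.5,-1.2,-2.4,-6,21,-1.5,-2.4,-8,25.5,-1.8,-2.4,-10,30,-2.1,-2.4,-12,34.5,-2.5,-2.4,-14,39,-2.8,-2.4,-14,41.8,-3,-2.4,-14]
  gripper: 6.5

```text
clock: 13.5
eef_pos: [0.5437, 0.247, 0.2002]
eef_rot: [-0.0, 0.701, 0.713, 0.001]
contact_force: [0.2, -0.8, 1.1]
width: 0.0649
```

```bash
python3 - <<'E'
from h import *
go(.5425,.2452,.051,1)
E
```

```text
at [0.5437 0.247  0.2002] jaw 1.0 j6 22.3 w 0.0649 F [ 0.2 -0.8  1.1] t 13.5
shift cm [-0.2  -0.13 14.92] twist -0.0 alt 180.0
```

Request:
carry_out:
  plan: [-0.2,-0.1,3,0,-0.2,-0.1,6,0,-0.2,-0.1,9,0,-0.2,-0.1,11.5,0,-0.2,-0.1,13.5,0,-0.2,-0.1,14.9,0,-0.2,-0.1,14.9,0]

```text
clock: 14.2
eef_pos: [0.5413, 0.2413, 0.0492]
eef_rot: [-0.001, 0.702, 0.712, -0.002]
contact_force: [-0.1, -0.1, -0.3]
width: 0.0648
```

Request:
carry_out:
  plan: [0,0,0,0,0,0,0,0,0,0,0,0,0,0,0,0,0,0,0,0]
  gripper: 3.5

```text
clock: 14.7
eef_pos: [0.5435, 0.2421, 0.0521]
eef_rot: [0.0, 0.702, 0.712, 0.001]
contact_force: [-0.0, -0.6, 5.5]
width: 0.0436
```

Request:
carry_out:
  plan: [0,0,-1,0,0,0,-3,0,0,0,-6,0,0,0,-9,0,0,0,-12,0,0,0,-15,0,0,0,-15,0]

```text
clock: 15.4
eef_pos: [0.5448, 0.2427, 0.2057]
eef_rot: [0.002, 0.702, 0.712, 0.004]
contact_force: [0.5, 0.9, -1.7]
width: 0.0434
```

```bash
python3 - <<'E'
from h import *
go(.497,-.131,.2,1)
d=snap('side','s5')
E
```

```text
at [0.5448 0.2427 0.2057] jaw 0.9 j6 22.0 w 0.0434 F [ 0.5  0.9 -1.7] t 15.4
shift cm [-37.3   -5.34   0.4 ] twist -0.1 alt 179.9
```

View pics/s5.png

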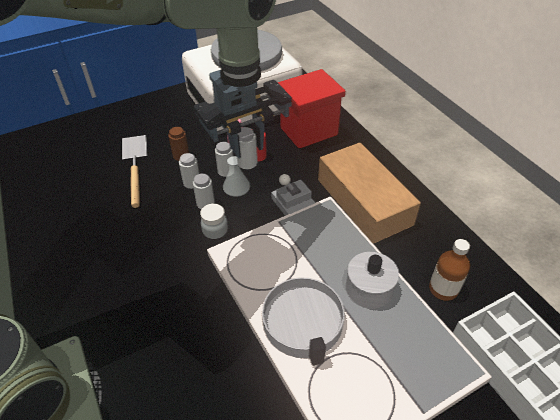

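Request:
carry_out:
  plan: [-2,-0.3,0,0,-6,-0.9,0,0,-10.5,-1.5,0,0,-15,-2.2,0,0,-19.5,-2.8,0,0,-24,-3.4,0,0,-28.5,-4,0,0,-33,-4.7,0,0,-36,-5.2,0,0,-37.5,-5.3,0,0]

```text
clock: 16.45
eef_pos: [0.4928, -0.1365, 0.1991]
eef_rot: [-0.002, 0.703, 0.711, -0.001]
contact_force: [0.7, 0.9, -1.9]
width: 0.0432
```

```bash
python3 - <<'E'
from h import *
d=snap('top','t4');print(panfit(d,.497,-.085))
go(.497,-.1335,.082,1)
E
```

```text
(array([ 0.49702054, -0.08490724]), np.float64(0.07599165886596239), 279)
at [ 0.4935 -0.1375  0.1993] jaw 0.7 j6 -17.4 w 0.0437 F [ 0.3 -2.  -1.3] t 16.5
shift cm [ 0.41  0.4  11.73] twist -0.3 alt 179.7
```

View pics/t4.png

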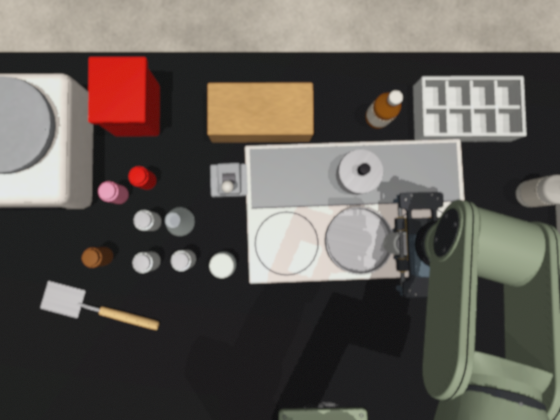

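Request:
carry_out:
  plan: [0.4,0.4,3,0,0.4,0.4,6,0,0.4,0.4,8,0,0.4,0.4,9.5,0,0.4,0.4,10.5,0,0.4,0.4,11.2,0,0.4,0.4,11.5,0,0.4,0.4,11.5,0,0.4,0.4,11.5,0]

```text
clock: 17.4
eef_pos: [0.4998, -0.1299, 0.0865]
eef_rot: [0.001, 0.702, 0.712, 0.0]
contact_force: [0.4, -0.3, -1.5]
width: 0.0436
```

```bash
python3 - <<'E'
from h import *
go(.497,-.1335,.082,1)
E
```

```text
at [ 0.4998 -0.1299  0.0865] jaw 0.9 j6 -16.7 w 0.0436 F [ 0.4 -0.3 -1.5] t 17.4
shift cm [-0.36 -0.28  0.45] twist -0.1 alt 179.9
```

Request:
carry_out:
  plan: [-0.2,-0.2,0.2,0,-0.3,-0.2,0.4,0,-0.3,-0.2,0.5,0,-0.3,-0.2,0.5,0]

```text
clock: 17.8
eef_pos: [0.4973, -0.1332, 0.0821]
eef_rot: [0.0, 0.702, 0.712, 0.0]
contact_force: [-2.8, -0.5, 6.3]
width: 0.0433
```

Request:
carry_out:
  plan: [0,0,0,0,0,0,0,0,0,0,0,0,0,0,0,0]
  gripper: 5.6

```text
clock: 18.2
eef_pos: [0.4974, -0.1329, 0.0809]
eef_rot: [-0.0, 0.702, 0.712, 0.0]
contact_force: [-0.5, -0.3, 0.0]
width: 0.0562
```

Request:
carry_out:
  plan: [0,0,-1,0,0,0,-3,0,0,0,-6,0,0,0,-9,0,0,0,-12,0,0,0,-12,0]

```text
clock: 18.8
eef_pos: [0.4999, -0.1336, 0.2059]
eef_rot: [0.004, 0.702, 0.712, 0.002]
contact_force: [0.8, -0.1, 0.0]
width: 0.0563
```

```bash
python3 - <<'E'
from h import *
go(.4565,.3192,.2,90)
d=snap('side','s6')
E
```

```text
at [ 0.4999 -0.1336  0.2059] jaw 0.9 j6 -17.1 w 0.0563 F [ 0.8 -0.1  0. ] t 18.8
shift cm [45.34 -3.67  0.43] twist -89.1 alt 90.9
```

View pics/s6.png

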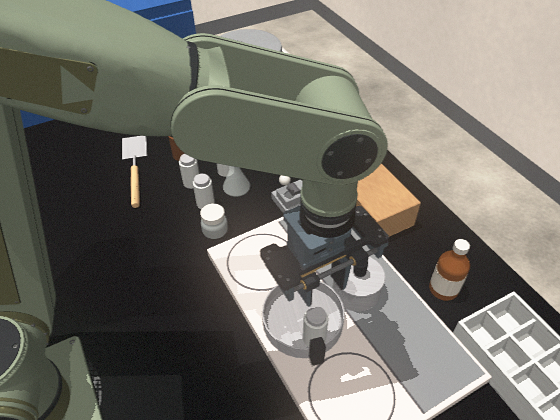

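Request:
carry_out:
  plan: [3,-0.3,0,-8,7,-0.6,0,-16,11.5,-0.9,0,-24,16,-1.3,0,-32,20.5,-1.7,0,-40,25,-2.1,0,-48,29.5,-2.5,0,-56,34,-2.9,0,-64,38.5,-3.2,0,-72,43,-3.5,0,-80]
  gripper: 6.2

```text
clock: 19.85
eef_pos: [0.4547, 0.2979, 0.1998]
eef_rot: [-0.001, 0.077, 0.997, -0.001]
contact_force: [1.4, -0.5, 0.2]
width: 0.0619
```

```bash
python3 - <<'E'
from h import *
go(.4565,.3192,.2,90)
E
```

```text
at [0.4547 0.2979 0.1998] jaw 81.2 j6 -49.2 w 0.0619 F [ 1.4 -0.5  0.2] t 19.85
shift cm [ 0.15  2.13 -0.03] twist -8.8 alt 171.2
```

Request:
carry_out:
  plan: [0.1,1,0,-4,0.1,2.1,0,-8.8,0.1,2.1,1,-8.8,0.1,2.1,1,-8.8,0.1,2.1,1,-8.8]

```text
clock: 20.35
eef_pos: [0.4577, 0.3163, 0.1899]
eef_rot: [-0.001, 0.004, 1.0, -0.001]
contact_force: [0.5, -0.5, 0.2]
width: 0.0618
```

```bash
python3 - <<'E'
from h import *
go(.4565,.3192,.051,90)
d=snap('side','s7'); crop(d,'s7c.png',130,90,310,240,4)
E
```

```text
at [0.4577 0.3163 0.1899] jaw 89.5 j6 -56.1 w 0.0618 F [ 0.5 -0.5  0.2] t 20.35
shift cm [ 0.09  0.31 13.89] twist -0.5 alt 179.5
```

View pics/s7c.png

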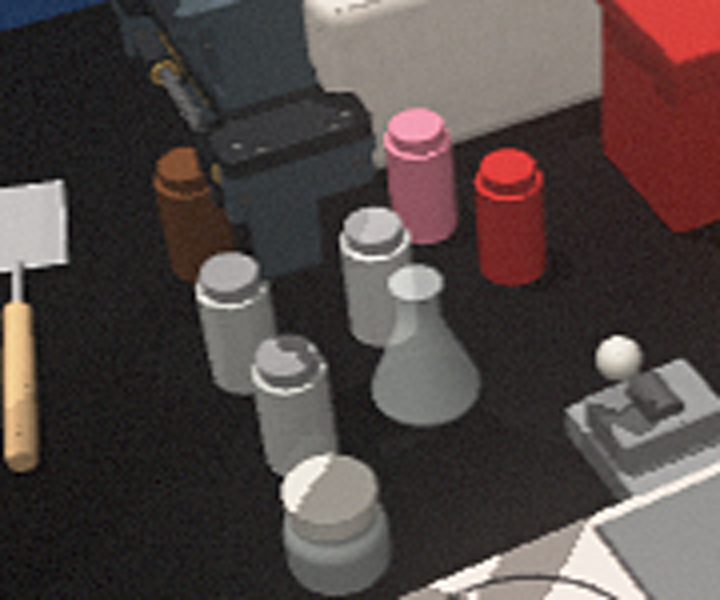

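Request:
carry_out:
  plan: [0.1,0.2,3,0,0.1,0.2,6,0,0.1,0.2,9,0,0.1,0.2,11,0,0.1,0.2,12.8,0,0.1,0.2,13.8,0,0.1,0.2,13.8,0,0.1,0.2,13.8,0]

```text
clock: 21.2
eef_pos: [0.4579, 0.3195, 0.0536]
eef_rot: [0.001, 0.003, 1.0, 0.0]
contact_force: [-0.7, 0.0, -0.6]
width: 0.0621
```

Request:
carry_out:
  plan: [0,0,0,0,0,0,0,0,0,0,0,0,0,0,0,0,0,0,0,0]
  gripper: 3.5

```text
clock: 21.7
eef_pos: [0.4577, 0.3197, 0.0538]
eef_rot: [0.001, 0.003, 1.0, 0.0]
contact_force: [-0.8, -0.4, 6.4]
width: 0.0432
```

Request:
carry_out:
  plan: [0,0,-1,0,0,0,-3,0,0,0,-6,0,0,0,-9,0,0,0,-12,0,0,0,-15,0,0,0,-15,0,0,0,-15,0]

```text
clock: 22.5
eef_pos: [0.457, 0.3193, 0.2029]
eef_rot: [0.0, 0.003, 1.0, 0.0]
contact_force: [-0.8, 0.1, -1.9]
width: 0.0436
```

```bash
python3 - <<'E'
from h import *
go(.543,-.085,.2,90)
E
```

```text
at [0.457  0.3193 0.2029] jaw 89.7 j6 -55.9 w 0.0436 F [-0.8  0.1 -1.9] t 22.5
shift cm [ -8.84 -40.38   0.28] twist -0.3 alt 179.7
```

Request:
carry_out:
  plan: [-0.5,-2,0,0,-1.4,-6,0,0,-2.4,-10.5,0,0,-3.4,-15,0,0,-4.4,-19.5,0,0,-5.4,-24,0,0,-6.4,-28.5,0,0,-7.4,-33,0,0,-8.3,-37,0,0,-8.7,-39.5,0,0]

```text
clock: 23.5
eef_pos: [0.5411, -0.0788, 0.2005]
eef_rot: [-0.002, 0.004, 1.0, 0.0]
contact_force: [0.4, 0.3, -1.5]
width: 0.0439
```

Request:
carry_out:
  plan: [0,-0.6,0,0,0,-0.8,0,0,0,-0.8,0,0,0,-0.8,0,0]

```text
clock: 23.9
eef_pos: [0.5415, -0.0828, 0.2025]
eef_rot: [-0.0, 0.002, 1.0, 0.0]
contact_force: [0.9, 1.2, -1.1]
width: 0.0437
```

```bash
python3 - <<'E'
from h import *
go(.543,-.085,.084,90)
d=snap('side','s8')
E
```

```text
at [ 0.5415 -0.0828  0.2025] jaw 89.7 j6 -99.7 w 0.0437 F [ 0.9  1.2 -1.1] t 23.9
shift cm [-0.17 -0.22 11.85] twist -0.3 alt 179.7
```

View pics/s8.png

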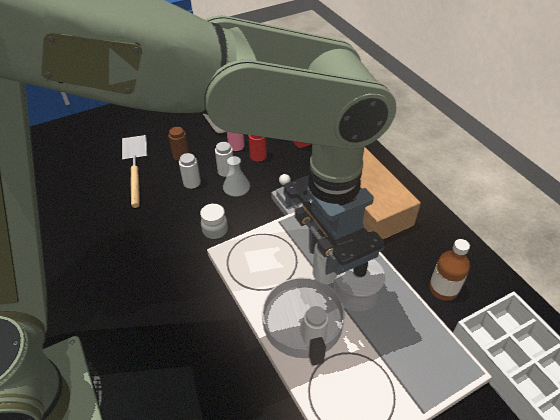

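Request:
carry_out:
  plan: [-0.1,-0.2,3,0,-0.1,-0.2,6,0,-0.1,-0.2,8,0,-0.1,-0.2,9.5,0,-0.1,-0.2,10.5,0,-0.1,-0.2,11.1,0,-0.1,-0.2,11.4,0,-0.1,-0.2,11.4,0,-0.1,-0.2,11.4,0]

```text
clock: 24.85
eef_pos: [0.5433, -0.0861, 0.0896]
eef_rot: [0.001, 0.003, 1.0, -0.0]
contact_force: [-0.6, 0.1, -1.2]
width: 0.0433
```

```bash
python3 - <<'E'
from h import *
go(.543,-.085,.084,90)
E
```

```text
at [ 0.5433 -0.0861  0.0896] jaw 89.7 j6 -99.9 w 0.0433 F [-0.6  0.1 -1.2] t 24.85
shift cm [0.04 0.11 0.56] twist -0.3 alt 179.7
```

Request:
carry_out:
  plan: [0,0.1,0.3,0,0,0.1,0.5,0,0,0.1,0.6,0,0,0.1,0.6,0]

```text
clock: 25.25
eef_pos: [0.543, -0.0851, 0.0838]
eef_rot: [0.0, 0.003, 1.0, 0.0]
contact_force: [-2.0, -0.0, 3.9]
width: 0.0435
```

Request:
carry_out:
  plan: [0,0,0,0,0,0,0,0,0,0,0,0,0,0,0,0]
  gripper: 5.6

```text
clock: 25.65
eef_pos: [0.5429, -0.0851, 0.0828]
eef_rot: [-0.0, 0.003, 1.0, 0.0]
contact_force: [0.6, -0.4, -0.0]
width: 0.0562
```

Request:
carry_out:
  plan: [0,0,-1,0,0,0,-3,0,0,0,-6,0,0,0,-9,0,0,0,-12,0,0,0,-12,0,0,0,-12,0]

```text
clock: 26.35
eef_pos: [0.543, -0.0851, 0.2038]
eef_rot: [0.001, 0.003, 1.0, -0.0]
contact_force: [-1.9, -0.2, -0.9]
width: 0.0562
```

```bash
python3 - <<'E'
from h import *
go(.4525,.4033,.2,90)
E
```

```text
at [ 0.543  -0.0851  0.2038] jaw 89.7 j6 -99.8 w 0.0562 F [-1.9 -0.2 -0.9] t 26.35
shift cm [ 9.34 48.79  0.35] twist -0.3 alt 179.7
```

Request:
carry_out:
  plan: [0.5,3,0,0,1.4,7.5,0,0,2.3,12,0,0,3.2,17,0,0,4.1,22,0,0,5.1,27,0,0,6.1,32,0,0,7.1,37,0,0,8,42,0,0,8.9,46.5,0,0]
  gripper: 6.2

```text
clock: 27.35
eef_pos: [0.4555, 0.3806, 0.2013]
eef_rot: [-0.001, 0.003, 1.0, -0.001]
contact_force: [1.5, 0.6, -0.4]
width: 0.0622
```

Request:
carry_out:
  plan: [0.3,1.6,0,0,0.5,2.3,0,0,0.5,2.3,1,0,0.5,2.3,1,0]

```text
clock: 27.75
eef_pos: [0.4515, 0.3999, 0.1908]
eef_rot: [-0.002, 0.004, 1.0, -0.002]
contact_force: [-0.3, -0.4, 0.3]
width: 0.062
```

```bash
python3 - <<'E'
from h import *
d=snap('top','t5');print(panfit(d,.497,-.085))
go(.4525,.4033,.052,90)
E
```

```text
(array([ 0.49737722, -0.08487333]), np.float64(0.07612168363961021), 293)
at [0.4519 0.4    0.1916] jaw 89.6 j6 -49.1 w 0.0619 F [-0.1 -0.3 -0.7] t 27.8
shift cm [-0.09  0.36 13.96] twist -0.4 alt 179.6
```

View pics/t5.png

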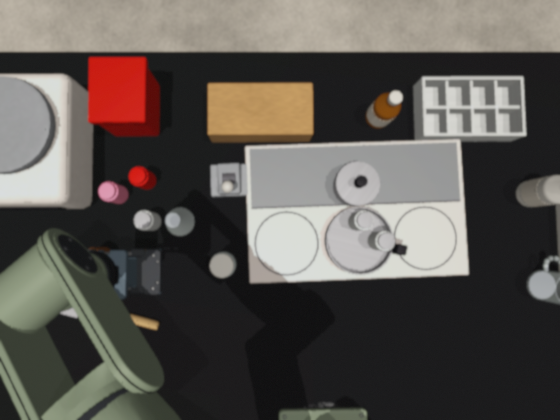

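Request:
carry_out:
  plan: [-0.1,0.3,3,0,-0.1,0.3,6,0,-0.1,0.3,9,0,-0.1,0.3,11,0,-0.1,0.3,12.8,0,-0.1,0.3,13.8,0,-0.1,0.3,13.8,0,-0.1,0.3,13.8,0]

```text
clock: 28.6
eef_pos: [0.4537, 0.405, 0.0557]
eef_rot: [0.0, 0.003, 1.0, 0.0]
contact_force: [-0.6, 0.7, 0.5]
width: 0.0619
```

```bash
python3 - <<'E'
from h import *
go(.4525,.4033,.052,90)
d=load('t5');c=cloud(d); c[d["range_z"]==0]=0
P=c[172:194,350:372].reshape(-1,3);P=P[(P[:,2]>.11)&(P[:,2]<.14)];print(cv2.minEnclosingCircle(P[:,:2].astype(np.float32)),len(P))
P=c[205:232,350:372].reshape(-1,3);P=P[(P[:,2]>.109)&(P[:,2]<.14)];print(cv2.minEnclosingCircle(P[:,:2].astype(np.float32)),len(P),P[:,2].mean())
P=c[230:255,370:395].reshape(-1,3);P=P[(P[:,2]>.109)&(P[:,2]<.14)];print(cv2.minEnclosingCircle(P[:,:2].astype(np.float32)),len(P),P[:,2].mean())
d=snap('side','s9'); crop(d,'s9c.png',130,90,310,240,4)
E
```

```text
at [0.4537 0.405  0.0557] jaw 89.6 j6 -48.9 w 0.0619 F [-0.6  0.7  0.5] t 28.6
shift cm [ 0.12 -0.17  0.37] twist -0.4 alt 179.6
((0.6257814168930054, -0.07765920460224152), 0.01293199136853218) 124
((0.5418217182159424, -0.0848938599228859), 0.017951954156160355) 207 0.11458617161770922
((0.49634090065956116, -0.13011988997459412), 0.01797889545559883) 217 0.11453211957161388
```

View pics/s9c.png

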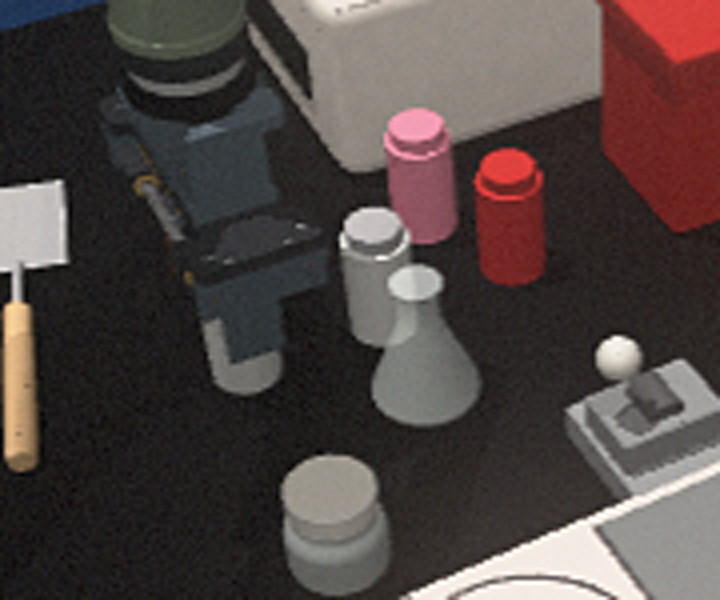

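The pot was knocked about 3 cm towards the pan, so I'll slide it back later. The two placed canisters stand correctly in the pan, with their tops at z .115. Now I'll grasp the third.

Request:
carry_out:
  plan: [0.1,-0.1,0.3,0,0.1,-0.1,0.3,0]

```text
clock: 28.85
eef_pos: [0.452, 0.4042, 0.0524]
eef_rot: [0.0, 0.003, 1.0, 0.0]
contact_force: [0.2, -0.1, 0.1]
width: 0.0618
```

Request:
carry_out:
  plan: [0,0,0,0,0,0,0,0,0,0,0,0,0,0,0,0,0,0,0,0]
  gripper: 3.5

```text
clock: 29.35
eef_pos: [0.4521, 0.4043, 0.0522]
eef_rot: [0.0, 0.003, 1.0, 0.0]
contact_force: [-1.2, 0.0, 1.9]
width: 0.0437
```

Request:
carry_out:
  plan: [0,0,-1,0,0,0,-3,0,0,0,-6,0,0,0,-9,0,0,0,-12,0,0,0,-15,0,0,0,-15,0,0,0,-15,0]

```text
clock: 30.15
eef_pos: [0.4519, 0.4041, 0.2022]
eef_rot: [0.0, 0.003, 1.0, 0.0]
contact_force: [-0.3, -0.4, -1.6]
width: 0.0434
```

```bash
python3 - <<'E'
from h import *
go(.451,-.085,.2,90)
E
```

```text
at [0.4519 0.4041 0.2022] jaw 89.7 j6 -48.9 w 0.0434 F [-0.3 -0.4 -1.6] t 30.15
shift cm [ -0.21 -48.91   0.2 ] twist -0.3 alt 179.7
```

Request:
carry_out:
  plan: [0,-3,0,0,0,-7.5,0,0,0,-12.5,0,0,0,-17.5,0,0,0,-22.5,0,0,-0.1,-27.5,0,0,-0.1,-32.5,0,0,-0.1,-37.5,0,0,-0.2,-42,0,0,-0.2,-46,0,0]

```text
clock: 31.15
eef_pos: [0.4497, -0.0578, 0.2002]
eef_rot: [-0.002, 0.003, 1.0, 0.0]
contact_force: [0.9, 0.4, -2.3]
width: 0.0432
```

Request:
carry_out:
  plan: [0,-2,0,0,0,-2.9,0,0,0,-2.9,0,0,0,-2.9,2,0,0,-2.9,2,0,0,-2.9,2,0]

```text
clock: 31.75
eef_pos: [0.4508, -0.0836, 0.1816]
eef_rot: [-0.001, 0.002, 1.0, 0.0]
contact_force: [-0.5, -0.6, -1.3]
width: 0.0432
```

```bash
python3 - <<'E'
from h import *
go(.451,-.085,.0825,90)
d=snap('side','s10')
E
```

```text
at [ 0.4508 -0.0836  0.1816] jaw 89.7 j6 -101.7 w 0.0432 F [-0.5 -0.6 -1.3] t 31.75
shift cm [-0.04 -0.14  9.91] twist -0.3 alt 179.7
```

View pics/s10.png

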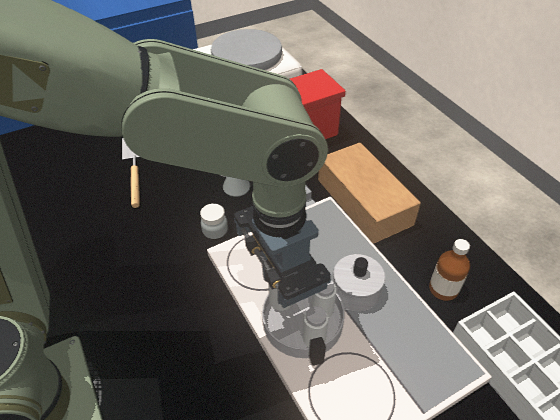

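Request:
carry_out:
  plan: [0,-0.1,3,0,0,-0.1,5.5,0,0,-0.1,7.5,0,0,-0.1,8.7,0,0,-0.1,9.3,0,0,-0.1,9.4,0,0,-0.1,9.4,0]

```text
clock: 32.5
eef_pos: [0.4518, -0.0857, 0.0886]
eef_rot: [0.001, 0.003, 1.0, -0.0]
contact_force: [0.4, -0.6, -1.5]
width: 0.0435
```

```bash
python3 - <<'E'
from h import *
go(.451,-.085,.0825,90)
E
```

```text
at [ 0.4518 -0.0857  0.0886] jaw 89.7 j6 -101.9 w 0.0435 F [ 0.4 -0.6 -1.5] t 32.5
shift cm [0.08 0.07 0.61] twist -0.3 alt 179.7
```

Request:
carry_out:
  plan: [0,0.1,0.3,0,0.1,0.1,0.5,0,0.1,0.1,0.6,0,0.1,0.1,0.6,0]

```text
clock: 32.9
eef_pos: [0.4501, -0.0848, 0.0821]
eef_rot: [0.0, 0.003, 1.0, 0.0]
contact_force: [-1.0, -0.2, 0.3]
width: 0.0437
```

Request:
carry_out:
  plan: [0,0,0,0,0,0,0,0,0,0,0,0,0,0,0,0]
  gripper: 5.6

```text
clock: 33.3
eef_pos: [0.4502, -0.0848, 0.082]
eef_rot: [0.0, 0.003, 1.0, 0.0]
contact_force: [-1.1, -0.0, -0.2]
width: 0.056
```

Request:
carry_out:
  plan: [0,0,-1,0,0,0,-3,0,0,0,-6,0,0,0,-9,0,0,0,-12,0,0,0,-12,0,0,0,-12,0]

```text
clock: 34.0
eef_pos: [0.4502, -0.0848, 0.2027]
eef_rot: [0.001, 0.003, 1.0, -0.0]
contact_force: [0.3, 0.1, -0.2]
width: 0.0557
```

```bash
python3 - <<'E'
from h import *
go(.5475,.4022,.2,0)
E
```

```text
at [ 0.4502 -0.0848  0.2027] jaw 89.7 j6 -101.8 w 0.0557 F [ 0.3  0.1 -0.2] t 34.0
shift cm [-9.43 48.76  0.28] twist 89.7 alt -90.3
```

Request:
carry_out:
  plan: [-0.6,3,0,8,-1.5,7.5,0,16.5,-2.4,12.3,0,25,-3.3,17,0,33.5,-4.3,22,0,42,-5.2,27,0,50.5,-6.2,32,0,59,-7.1,37,0,67.5,-8,41.5,0,76,-8.8,45.5,0,84]
  gripper: 6.5

```text
clock: 35.0
eef_pos: [0.5367, 0.3544, 0.2001]
eef_rot: [-0.0, 0.648, 0.762, -0.002]
contact_force: [0.9, -0.4, 0.2]
width: 0.0651
```

```bash
python3 - <<'E'
from h import *
go(.5475,.4022,.19,0)
E
```

```text
at [0.5367 0.3544 0.2001] jaw 9.3 j6 23.1 w 0.0651 F [ 0.9 -0.4  0.2] t 35.0
shift cm [4.54 1.84 1.  ] twist 9.3 alt -170.7
```

Request:
carry_out:
  plan: [1.8,0.7,0,5,3.2,1.2,0,6,3.2,1.2,0,6,3.2,1.2,0,6]

```text
clock: 35.4
eef_pos: [0.5432, 0.3856, 0.2004]
eef_rot: [-0.0, 0.684, 0.729, -0.002]
contact_force: [0.4, -1.0, 0.6]
width: 0.0651
```

```bash
python3 - <<'E'
from h import *
go(.5475,.4022,.0525,0)
d=snap('top','t6');print(panfit(d,.497,-.085))
c=cloud(d); c[d["range_z"]==0]=0
P=c[172:194,350:372].reshape(-1,3);P=P[(P[:,2]>.117)&(P[:,2]<.14)];print(cv2.minEnclosingCircle(P[:,:2].astype(np.float32)),len(P))
P=c[(c[...,2]>.109)&(c[...,2]<.13)]; P=P[(np.hypot(P[:,0]-.497,P[:,1]+.085)<.08)]
for q in [(.543,-.085),(.451,-.085),(.497,-.131)]:
    Q=P[np.hypot(P[:,0]-q[0],P[:,1]-q[1])<.025]; print(q,cv2.minEnclosingCircle(Q[:,:2].astype(np.float32)),Q[:,2].mean())
E
```

```text
at [0.5432 0.3856 0.2004] jaw 3.7 j6 30.7 w 0.0651 F [ 0.4 -1.   0.6] t 35.4
shift cm [ 1.66  0.57 14.79] twist 3.7 alt -176.3
(array([ 0.49735264, -0.08490701]), np.float64(0.07590338117888074), 303)
((0.6256449222564697, -0.0774635300040245), 0.012870588339865208) 113
(0.543, -0.085) ((0.5420396327972412, -0.084510937333107), 0.01805737428367138) 0.11489433542584225
(0.451, -0.085) ((0.4516626000404358, -0.08441738039255142), 0.017995312809944153) 0.11475894705125944
(0.497, -0.131) ((0.4963594973087311, -0.1295045167207718), 0.017996402457356453) 0.11462223033362053
```

View pics/t6.png

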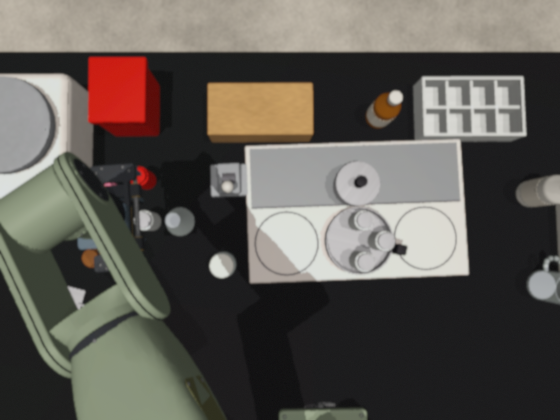

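```bash
python3 - <<'E'
from h import *
d=load('top0');c=cloud(d); c[d["range_z"]==0]=0
for q in [(.62,.45),(.65,.4)]:
    P=c[(c[...,2]>.079)&(c[...,2]<.095)]; P=P[np.hypot(P[:,0]-q[0],P[:,1]-q[1])<.035]; print(q,cv2.minEnclosingCircle(P[:,:2].astype(np.float32)))
for u,v in [(110,189),(139,176)]: print(c[v,u])
E
```

```text
(0.62, 0.45) ((0.6199095249176025, 0.449930876493454), 0.03475213050842285)
(0.65, 0.4) ((0.6458747386932373, 0.4147552251815796), 0.01831991598010063)
[0.61687249 0.47270698 0.08708182]
[0.64549304 0.40959393 0.08617909]
```

Request:
carry_out:
  plan: [0.8,0.3,0,2,1.6,0.6,0,3.7,1.6,0.6,2,3.7,1.6,0.6,2,3.7,1.6,0.6,2,3.7]
  gripper: 6

```text
clock: 35.95
eef_pos: [0.5487, 0.4015, 0.1819]
eef_rot: [-0.0, 0.708, 0.706, -0.001]
contact_force: [-0.5, -0.6, 0.3]
width: 0.06
```

```bash
python3 - <<'E'
from h import *
go(.5475,.4022,.0525,0)
E
```

```text
at [0.5487 0.4015 0.1819] jaw -0.1 j6 35.4 w 0.06 F [-0.5 -0.6  0.3] t 35.95
shift cm [ 0.08 -0.1  12.94] twist -0.1 alt 179.9
```

Request:
carry_out:
  plan: [0.1,-0.1,3,0,0.1,-0.1,6,0,0.1,-0.1,8.5,0,0.1,-0.1,10.5,0,0.1,-0.1,12,0,0.1,-0.1,12.9,0,0.1,-0.1,12.9,0,0.1,-0.1,12.9,0]

```text
clock: 36.75
eef_pos: [0.5485, 0.4041, 0.054]
eef_rot: [0.0, 0.708, 0.707, 0.001]
contact_force: [0.4, 0.2, 0.1]
width: 0.06
```

Request:
carry_out:
  plan: [0,0,0,0,0,0,0,0,0,0,0,0,0,0,0,0,0,0,0,0]
  gripper: 3.5

```text
clock: 37.25
eef_pos: [0.5484, 0.4041, 0.0539]
eef_rot: [0.0, 0.708, 0.707, 0.001]
contact_force: [-0.4, 0.4, 4.9]
width: 0.0438
```

Request:
carry_out:
  plan: [0,0,-1,0,0,0,-3,0,0,0,-6,0,0,0,-9,0,0,0,-12,0,0,0,-15,0,0,0,-15,0,0,0,-15,0]

```text
clock: 38.05
eef_pos: [0.5476, 0.4035, 0.2029]
eef_rot: [-0.0, 0.708, 0.707, -0.0]
contact_force: [0.8, -0.3, -1.9]
width: 0.0435
```

```bash
python3 - <<'E'
from h import *
go(.497,-.039,.2,0)
E
```

```text
at [0.5476 0.4035 0.2029] jaw -0.1 j6 35.5 w 0.0435 F [ 0.8 -0.3 -1.9] t 38.05
shift cm [-44.26  -4.99   0.29] twist -0.1 alt 179.9
```

Request:
carry_out:
  plan: [-2,-0.3,0,0,-6,-0.7,0,0,-10.5,-1.2,0,0,-15,-1.7,0,0,-19.5,-2.2,0,0,-24,-2.7,0,0,-29,-3.3,0,0,-34,-3.9,0,0,-39,-4.4,0,0,-42.5,-4.8,0,0]

```text
clock: 39.05
eef_pos: [0.497, -0.0237, 0.2009]
eef_rot: [-0.002, 0.708, 0.706, -0.002]
contact_force: [0.3, 0.1, -1.5]
width: 0.0431
```

Request:
carry_out:
  plan: [-1,-0.1,0,0,-1.6,-0.1,1,0,-1.6,-0.1,2,0,-1.6,-0.1,2,0,-1.6,-0.1,2,0]

```text
clock: 39.55
eef_pos: [0.498, -0.036, 0.182]
eef_rot: [-0.001, 0.707, 0.707, -0.0]
contact_force: [0.1, 0.3, -1.0]
width: 0.0434
```

```bash
python3 - <<'E'
from h import *
go(.497,-.037,.084,0)
d=snap('side','s11')
E
```

```text
at [ 0.498 -0.036  0.182] jaw 0.0 j6 -5.5 w 0.0434 F [ 0.1  0.3 -1. ] t 39.55
shift cm [-0.11 -0.08  9.8 ] twist 0.0 alt -180.0
```

View pics/s11.png

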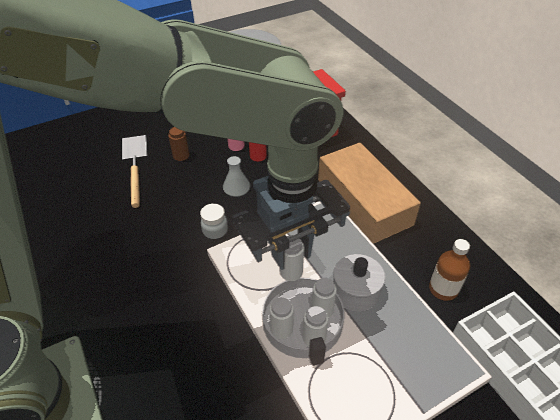

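Request:
carry_out:
  plan: [-0.1,0,3,0,-0.1,0,5.5,0,-0.1,0,7.5,0,-0.1,0,8.7,0,-0.1,0,9.2,0,-0.1,0,9.3,0,-0.1,0,9.3,0]

```text
clock: 40.3
eef_pos: [0.499, -0.0381, 0.0907]
eef_rot: [0.001, 0.708, 0.707, 0.001]
contact_force: [0.0, -0.8, -1.1]
width: 0.0434
```

```bash
python3 - <<'E'
from h import *
go(.497,-.037,.084,0)
E
```

```text
at [ 0.499  -0.0381  0.0907] jaw -0.1 j6 -5.6 w 0.0434 F [ 0.  -0.8 -1.1] t 40.3
shift cm [ 0.11 -0.2   0.67] twist -0.1 alt 179.9
```

Request:
carry_out:
  plan: [0.1,-0.1,0.3,0,0.1,-0.1,0.5,0,0.1,-0.1,0.6,0,0.1,-0.1,0.6,0]

```text
clock: 40.7
eef_pos: [0.4972, -0.0372, 0.0839]
eef_rot: [-0.0, 0.708, 0.707, 0.0]
contact_force: [-0.0, 0.6, -0.3]
width: 0.0434
```

Request:
carry_out:
  plan: [0,0,0,0,0,0,0,0,0,0,0,0,0,0,0,0]
  gripper: 5.6

```text
clock: 41.1
eef_pos: [0.4974, -0.0372, 0.0841]
eef_rot: [0.0, 0.708, 0.707, 0.0]
contact_force: [1.1, -0.2, 0.9]
width: 0.0559
```

Request:
carry_out:
  plan: [0,0,-1,0,0,0,-3,0,0,0,-6,0,0,0,-9,0,0,0,-12,0,0,0,-12,0,0,0,-12,0]

```text
clock: 41.8
eef_pos: [0.4973, -0.0372, 0.2048]
eef_rot: [0.001, 0.708, 0.707, 0.001]
contact_force: [-0.3, -0.7, -0.5]
width: 0.0561
```

```bash
python3 - <<'E'
from h import *
go(.6257,-.0776,.2,0)
d=snap('side','s12')
E
```

```text
at [ 0.4973 -0.0372  0.2048] jaw -0.1 j6 -5.5 w 0.0561 F [-0.3 -0.7 -0.5] t 41.8
shift cm [-4.02 12.84  0.5 ] twist -0.1 alt 179.9
```

View pics/s12.png

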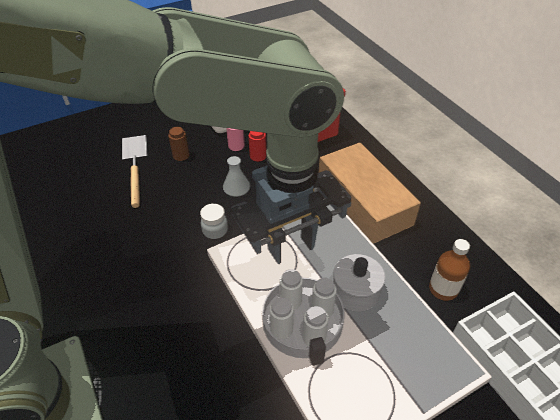

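Request:
carry_out:
  plan: [-1.3,4.2,0,0,-2.7,8.5,0,0,-4,12.8,0,0,-4,12.8,0,0,-4,12.8,3,0,-4,12.8,5.5,0,-4,12.8,7.5,0,-4,12.8,9,0,-4,12.8,9,0,-4,12.8,9,0]

```text
clock: 42.85
eef_pos: [0.6243, -0.0772, 0.1134]
eef_rot: [-0.001, 0.708, 0.707, -0.001]
contact_force: [0.5, -0.1, 0.6]
width: 0.0557
```

```bash
python3 - <<'E'
from h import *
go(.6257,-.0776,.104,0)
E
```

```text
at [ 0.6243 -0.0772  0.1134] jaw -0.1 j6 -8.0 w 0.0557 F [ 0.5 -0.1  0.6] t 42.85
shift cm [-0.04  0.14  0.93] twist -0.1 alt 179.9
```

Request:
carry_out:
  plan: [0,0.1,0.5,0,0,0.1,0.9,0,0,0.1,0.9,0]

```text
clock: 43.15
eef_pos: [0.6259, -0.0773, 0.1047]
eef_rot: [-0.0, 0.708, 0.707, -0.0]
contact_force: [0.7, -0.2, 0.0]
width: 0.0563
```

Request:
carry_out:
  plan: [0,0,0,0,0,0,0,0,0,0,0,0,0,0,0,0,0,0,0,0]
  gripper: 1.5

```text
clock: 43.65
eef_pos: [0.6266, -0.0774, 0.1051]
eef_rot: [0.0, 0.708, 0.707, 0.0]
contact_force: [1.9, -0.2, 0.0]
width: 0.0254
```

Request:
carry_out:
  plan: [0,0.4,0,0,0,1,0,0,0,1.7,0,0,0,2.3,0,0,0,2.7,0,0,0,2.9,0,0,0,2.9,0,0,0,2.9,0,0]

```text
clock: 44.45
eef_pos: [0.6551, -0.0774, 0.1051]
eef_rot: [-0.0, 0.708, 0.707, -0.0]
contact_force: [-3.7, 0.3, 4.7]
width: 0.0253
```

Request:
carry_out:
  plan: [0,0,0,0,0,0,0,0,0,0,0,0,0,0,-1,0,0,0,-3,0,0,0,-6,0,0,0,-9,0,0,0,-9,0]
  gripper: 6

```text
clock: 45.25
eef_pos: [0.6581, -0.0778, 0.2009]
eef_rot: [0.004, 0.708, 0.707, 0.003]
contact_force: [-0.3, 0.0, 1.2]
width: 0.0602
```

```bash
python3 - <<'E'
from h import *
go(.635,.2135,.19,1)
E
```

```text
at [ 0.6581 -0.0778  0.2009] jaw -0.1 j6 -7.7 w 0.0602 F [-0.3  0.   1.2] t 45.25
shift cm [29.13 -2.36  1.02] twist -1.1 alt 178.9
```

Request:
carry_out:
  plan: [3,-0.3,0,0,7,-0.7,0,0,11.5,-1.2,0,0,16,-1.7,0,0,20.5,-2.2,0,0,24.5,-2.7,0,0,27.5,-3.2,0,0,29,-3.3,0,0,29,-3.3,0,0]
  gripper: 6.5

```text
clock: 46.15
eef_pos: [0.6224, 0.2141, 0.1946]
eef_rot: [-0.0, 0.707, 0.707, -0.0]
contact_force: [0.1, -0.6, 0.4]
width: 0.0651
```

```bash
cat > chk.py <<'E'
from h import *
import sys
d=snap('top',sys.argv[1]);print("pan",panfit(d,.497,-.085))
c=cloud(d); c[d["range_z"]==0]=0
def top(q,r,z0,z1):
    P=c[(c[...,2]>z0)&(c[...,2]<z1)]; Q=P[np.hypot(P[:,0]-q[0],P[:,1]-q[1])<r]
    if len(Q)>5: print(q,cv2.minEnclosingCircle(Q[:,:2].astype(np.float32)),Q[:,2].mean().round(4),len(Q))
for q in [(.543,-.085),(.451,-.085),(.497,-.131),(.497,-.039)]: top(q,.025,.109,.13)
print("pot");top((.655,-.078),.03,.115,.135)
print("jar/flask");top((.444,.2305),.04,.057,.07);top((.5466,.3348),.03,.08,.1)
print("ball");top((.6188 if len(sys.argv)<3 else .668,.2135),.03,.085,.12)
E
python3 chk.py t7; python3 -c "
from h import *
go(.625,.2135,.092,1)"
```

```text
pan (array([ 0.49721209, -0.08557128]), np.float64(0.07559297874663592), 303)
(0.543, -0.085) ((0.5416653752326965, -0.08481942862272263), 0.018056198954582214) 0.1148 214
(0.451, -0.085) ((0.4515898823738098, -0.084419384598732), 0.01792667619884014) 0.1147 218
(0.497, -0.131) ((0.49635323882102966, -0.12973138689994812), 0.017927594482898712) 0.1148 219
(0.497, -0.039) ((0.4966355562210083, -0.03890073299407959), 0.018087120726704597) 0.1148 216
pot
(0.655, -0.078) ((0.6536228656768799, -0.07772708684206009), 0.012841871939599514) 0.1232 117
jar/flask
ball
at [0.6227 0.2125 0.1947] jaw -0.0 j6 17.9 w 0.065 F [ 0.1 -1.   0.5] t 46.2
shift cm [ 0.11  0.23 10.27] twist -1.0 alt 179.0
```

View pics/t7.png

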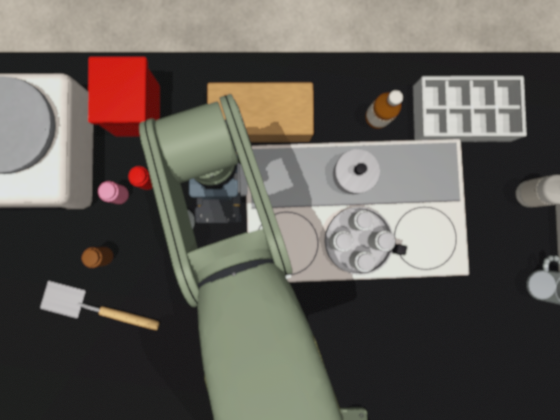

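All four canisters stand in the pan, the pan is centred, and the pot is back at station x of about .156. Now I'll switch the hotplate on.

Request:
carry_out:
  plan: [0.1,0.1,2,-1,0.1,0.1,4.5,-1,0.1,0.1,7,-1,0.1,0.1,9,-1,0.1,0.1,10.2,-1,0.1,0.1,10.2,-1,0.1,0.1,10.2,-1]

```text
clock: 46.9
eef_pos: [0.6244, 0.2129, 0.0936]
eef_rot: [0.0, 0.702, 0.712, 0.0]
contact_force: [0.9, -0.5, 0.5]
width: 0.065
```

```bash
python3 - <<'E'
from h import *
go(.689,.2135,.092,1)
d=snap('side','s13'); crop(d,'s13c.png',220,90,400,230,4)
E
```

```text
at [0.6244 0.2129 0.0936] jaw 0.9 j6 17.0 w 0.065 F [ 0.9 -0.5  0.5] t 46.9
shift cm [-0.03  6.46  0.17] twist -0.1 alt 179.9
```

View pics/s13c.png

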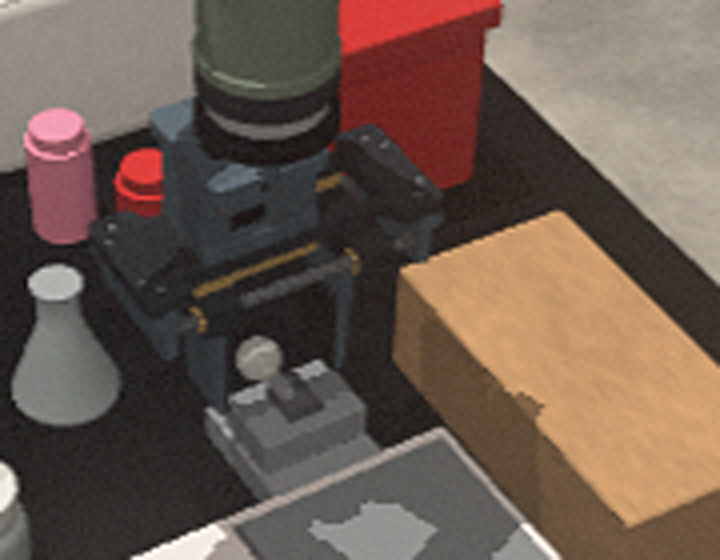

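Request:
carry_out:
  plan: [0,1,0,0,0,2,0,0,0,3,0,0,0,4,0,0,0,5,0,0,0,6,0,0,0,6.4,0,0,0,6.4,0,0,0,6.4,0,0]

```text
clock: 47.85
eef_pos: [0.6878, 0.2146, 0.0929]
eef_rot: [0.0, 0.701, 0.713, 0.0]
contact_force: [-0.3, -0.5, -0.0]
width: 0.065
```

```bash
python3 - <<'E'
from h import *
go(.690,.2135,.092,1)
d=snap('side','s14'); crop(d,'s14c.png',220,90,400,230,4)
E
```

```text
at [0.6878 0.2146 0.0929] jaw 0.9 j6 15.5 w 0.065 F [-0.3 -0.5 -0. ] t 47.85
shift cm [-0.11  0.21  0.09] twist -0.1 alt 179.9
```

View pics/s14c.png

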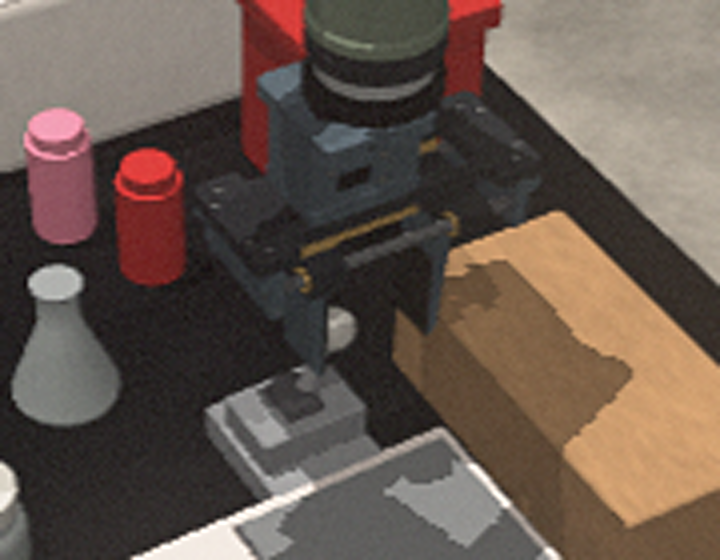

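Request:
carry_out:
  plan: [0,0.2,0,0,0,0.2,0,0,0,-0.5,0,0,0,-0.5,0,0,0,-0.5,-3,0,0,-0.5,-7,0,0,-0.5,-10,0,0,-3,-12,0,0,-6,-13,0,0,-9,-13,0]

```text
clock: 48.9
eef_pos: [0.5975, 0.2134, 0.2252]
eef_rot: [0.001, 0.702, 0.713, 0.002]
contact_force: [0.1, -0.2, -0.1]
width: 0.0649
```

Request:
carry_out:
  plan: [0,-4,0,0,0,-8,0,0,0,-12,0,0,0,-16,0,0,0,-19,0,0,0,-20,0,0,0,-20,0,0]

```text
clock: 49.6
eef_pos: [0.397, 0.2101, 0.2236]
eef_rot: [0.0, 0.701, 0.713, 0.001]
contact_force: [0.7, 0.2, 0.8]
width: 0.0648
```

```bash
python3 chk.py t8 on; python3 -c "
from h import *
go(.4,.2,.22); snap('side','s15')"
```

```text
pan (array([ 0.49722368, -0.08556494]), np.float64(0.07552995002236174), 306)
(0.543, -0.085) ((0.5417134165763855, -0.0849582701921463), 0.018088705837726593) 0.1147 218
(0.451, -0.085) ((0.4515165090560913, -0.08421608060598373), 0.01799827069044113) 0.1149 217
(0.497, -0.131) ((0.49647772312164307, -0.130232036113739), 0.018182290717959404) 0.1147 221
(0.497, -0.039) ((0.49632230401039124, -0.03861188516020775), 0.018025804311037064) 0.1148 218
pot
(0.655, -0.078) ((0.6537259817123413, -0.07738684117794037), 0.01321066077798605) 0.1234 116
jar/flask
(0.5466, 0.3348) ((0.5465620756149292, 0.33520373702049255), 0.016123328357934952) 0.09 168
ball
(0.668, 0.2135) ((0.668584942817688, 0.21503616869449615), 0.012848584912717342) 0.1041 111
at [0.3983 0.2103 0.2235] jaw 0.9 j6 25.4 w 0.0649 F [-0.3  0.2 -0. ] t 49.65
shift cm [-1.03  0.15  0.35] twist 0 alt 0
```

View pics/t8.png

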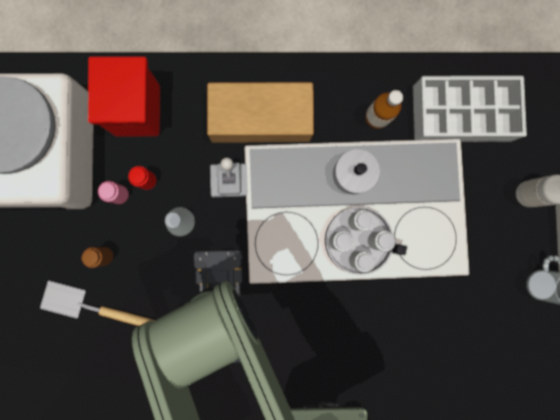

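View pics/s15.png

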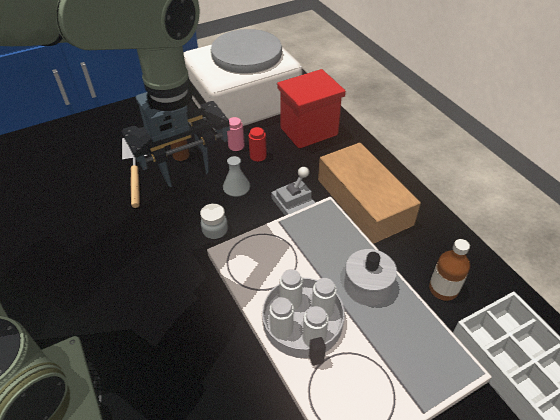

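The ball is about 50 mm beyond its off position, which gives q ≈ 0.94. The rest of the scene is in place, so I'm handing in.

```bash
python3 -c "
from station import *
print(hand_in())"
```

```text
the job is handed in; nothing more can be done
None
```

The job is done and handed in at about 50 s of the 210 s allowed; `hand_in` reports no verdict.

**What I did:**
1. I switched the hotplate off.
2. I slid the pot by its knob from the hotplate back onto the cool strip.
3. I slid the pan by its post onto the hotplate and released it.
4. I stood all four metal canisters upright in the pan.
5. During the canister work the pot was knocked about 3 cm towards the pan, so I slid it back along the strip.
6. Last of all I switched the hotplate on again.

**Last checks, from the cameras just before handing in:**

| Item | Measured | Required |
|---|---|---|
| Pan centre | about 1 mm from the hotplate centre | under 20 mm |
| Canisters | about 45 mm from the pan centre, tops level at z ≈ 0.115 m (standing on the pan floor) | under 60 mm, upright |
| Pot | station x ≈ 0.157 m | 0.125 to 0.187 m |
| Switch | about 0.94 rad, estimated from the ball's position | over 0.8 rad |
| Flask | moved less than 1 mm | under 50 mm |

The arm was clear of everything at the end.

**Not measured:** the arm hid the jar from the top camera in the last check. In the last side picture it stands upright where it was.

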